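# Clamp a bearing housing under a spring hold-down

### The job

Clamp the cream bearing housing in the blue bench fixture, ready for deburring: pull the sprung arm up and back by its red handle until its catch holds it and let go, then take the housing out of the rack and set it (not drop or tip it) flat in the nest, hub up, then press the yellow trigger so that the arm comes down onto the hub. Leave the covers, the oil, the grease and the hand tools where they are, and let go of everything at the end.

Things in the scene. Friction and masses are not known exactly. Their poses are not given: they have to be found in the camera images.
- clamp_arm (a joint): Angle of the fixture's sprung steel arm, rad. 0: down on its stop over the empty nest (start); grows as the red handle is lifted up and back; 1.57 is upright. The catch takes it by itself at about 1.70; hard stop 1.85. The spring always pulls it down: about 5 N at the handle when down, 7 N when cocked; damped, it falls in about 0.4 s. With the housing in the nest it rests on the hub at 0.12.
- trigger (a joint): Angle of the catch lever with the yellow thumb pad, rad. 0 at rest, grows as the pad is pressed, at most 0.30; lets the arm go between 0.07 and 0.16. A light spring returns it. It also flicks up as the arm comes in to be caught.
- handle (a point): Middle of the red grip sleeve (18 mm diameter, 74 mm long, along y of clamp_hinge) of the bail handle at the arm's free end; moves with the arm, about 71 mm above the bench with the arm down, 248 mm when cocked. Its two 8 mm wires join the arm 48 mm behind it, leaving an opening 74 x 38 mm. Pinch the sleeve from above, one finger in that opening: it turns in the grip as the arm swings.
- clamp_hinge (a point): Middle of the arm's hinge on the blue fixture, 61 mm above the bench. Axes of the fixture: x from the nest towards the trigger, y the hinge line, z up. At arm angle a the handle lies at x = -0.190 cos a + 0.010 sin a, z = 0.190 sin a + 0.010 cos a (m) from here.
- nest (a point): Centre of the nest's flat steel seat on the fixture, 15 mm above the bench, 117 mm from the hinge; axes as clamp_hinge. Stops 8 mm high leave 106 mm along x and 70 mm along y for the housing's 96 x 60 mm flange, either way round. Free above once the arm is cocked. The housing cannot be set in while held across its flange: lay it on the bench, hub up, and take it again by its hub.
- trigger_pad (a point): Middle of the top of the yellow thumb pad (32 x 26 mm) behind the arm, 153 mm above the bench, 131 mm beyond the hinge. Press it straight down 8 to 15 mm, about 5 N. Nothing stands over it.
- housing_mid (a point): Centre of the flange of the cream bearing housing (about 0.3 kg). Flange 12 mm (x) by 60 mm (y) by 96 mm (z); a round hub, 40 mm diameter, stands 20 mm out of its +x face; -x face flat. Starts upright in the rack, z up, hub away from the robot, top edge 108 mm above the bench; grip the top 28 mm across the 12 mm. Flat, hub up: +x up, this point 6 mm and hub top 32 mm above its support.
- rack: Wooden block, 230 (x) x 92 (y) x 30 mm high, fixed; origin under its middle. Slots 18 mm deep at x = -70, 0, 70 mm; the housing stands in any one, flat covers (up to 90 mm above the bench) in the others. The bench between rack and fixture is clear: a strip at least 130 mm wide, 0.44 to 0.62 m ahead of the robot.
- cover_a: Aluminium cover plate 10 x 60 x 78 mm standing in the rack; origin at the middle of its lower edge. Not to be moved.
- cover_b: Brass cover plate 10 x 60 x 66 mm standing in the rack; origin at the middle of its lower edge. Not to be moved.
- oil: Small yellow oil bottle, 48 mm diameter, 120 mm high, origin under it. Not to be moved.
- grease: Red grease can, 64 mm diameter, 55 mm high, origin under it. Not to be moved.
- spanner: Steel spanner lying on the bench, origin under its middle. Not to be moved.
- scraper: Deburring tool with orange handle lying on the bench, origin under its middle. Not to be moved.
- chipbrush: Hand brush lying on the bench, origin under its middle. Not to be moved.

How it is judged:
By the outcome, as a careful person would: the job done as asked, in the order asked, and still so for the second after the job is handed in, with the robot touching nothing.
It also fails if it takes over 70 s, if anything falls off the work surface, if the arm or the gripper's body presses on something with over 40 N, if the wrist force passes 120 N, or if a joint passes its speed limit or range.

### The arm

A 6-joint arm with a two-finger parallel gripper is mounted at the origin on the work surface. World frame = base frame: x ahead of the robot, y to its left, z up, the work surface at z = 0. Lengths are in m, angles in rad, forces in N, time in s.
With the tool pointing down it reaches from about 0.375 to 0.9 m from the base axis. Payload 3.1 kg.
Tool frame: the origin (TCP) lies midway between the tips of the shut fingers; the grasp point (between the pads) lies 19 mm behind it; x points along the fingers, z is the direction in which the jaws open and shut, and the axes are right-handed (so a half turn about x gives the same grasp; the last joint's range is limited). The gripper opens to 87 mm and grips with 3 to 60 N. Pads are 19 mm wide; open, the fingers measure 117 mm over their backs; the gripper's body (75 mm by 190 mm) begins 51 mm behind the grasp point.
Start: joints at [-1.504, 0.527, 1.433, -0, 1.181, -0.178], TCP at [0.152, -0.606, 0.223] pointing down, gripper open.
Joint ranges: [-3.08, 3.08], [-0.75, 2.2], [0.22, 2.44], [-1.43, 4.57], [0, 2.65], [-2.85, 2.85]. Speed limits (rad/s): [2.79, 2.79, 3.14, 3.14, 3.14, 3.14].

### API

Orientations are given as a unit quaternion [x, y, z, w].
In Python, from rig import robot, optics, workorder gives the robot as it stands.
- The arm moves only by the tool arm_command, never from a script. Its argument "plan" is a list of rows, each a list of 7 numbers: the shift along the tool's x, y, z in cm, then the turn, a rotation vector about the tool's x, y, z in rad, then the finger opening in cm, from 0 to 8.7. In form: [[x, y, z, ax, ay, az, gripper], ...]. A call has 1 to 12 rows; each row shifts and turns the pose as measured when the row begins, along the tool's axes as they then stand; what a row does not reach is not made up. A row lasts 1/8 s, in which the tool goes at most 62.5 mm and 10.7 degrees, less where a joint would pass 70% of its speed; a pose out of reach is approached as far as the arm can. A call with a gripper value outside its range is refused whole. The fingers move at their own pace and stop on an object; "grip_force" is the grip in N (left out, the last holds). Time passes only in rows, so rows that do not move let the fingers close. It gives the time, the measured TCP pose, the force and the opening at its end, in the units of the state.
- robot.get_obs(): the state, without advancing time (a new reading comes with each control period).
- optics.camera(name): name is "scene" or "top" or "wrist"; returns (picture, depth): 400x640x3 uint8, blue, green, red; 400x640 float32, m along the optical axis (not along the pixel's ray), 0 where there is no reading.
- optics.camera_info(name): a dict with "mtx" (3x3 intrinsics, pixels), "k1" (the pictures are not rectified: a ray, as slopes to the right and down, at radius r is drawn at 1 + k1 r^2 times it, then the intrinsics apply), "position" and "rotation" of the camera in the world; the wrist camera has in their place "tool_from_camera" (4x4, takes a point from camera to tool coordinates, whose origin is the TCP and whose axes are the tool frame's). Camera axes: x right, y down, z forward; pixel columns grow to the right and rows downward; lengths in m; the calibration is good to about 2 mm. A picture is of the moment at which its call begins: read the wrist's pose just before it. camera_info takes no time and is no camera call.
- workorder.hand_in(): hands the job in, once; it reports no verdict.
The state is a dict: "time": time; "q": joint angles; "joint_velocities": joint speeds; "joint_torque": joint torques, N m; "position": TCP position; "tool_rot": TCP orientation; "ft_force": force on the tool from outside, world axes, zero at the start; "moment": the same for the moment, N m; "grip_width": finger opening in m.
Only numpy, scipy, OpenCV 4.12 (cv2) and the standard library are available. Lean on these libraries where they do the work, as an engineer would, in place of code of your own. Each camera call takes 0.05 s, during which the arm holds its last target. There are 200 camera calls.

## Working session

There is one attempt and no reset: what is moved stays moved. The work goes in short steps, Python scripts to look and compute and a tool call to move; the robot and the scene stay as the last step left them, time stands still between calls to the robot, and variables do not carry over. Pictures are saved under pics/ and viewed, about 8 in all and at most 12, crops included, and the job is handed in when it is done.

Besides the shell and the picture viewer there is one more tool, called after "Emit:" by a JSON object that holds its "api" and its "payload", one argument or row to a line. arm_command: Moves the arm, as the interface text tells. Its arguments: {"type":"object","properties":{"plan":{"type":"array"},"grip_force":{"type":"number"}},"required":["plan"]}

```bash
ls; mkdir -p pics
cat > h.py <<'E'
import numpy as np, cv2
from scipy.spatial.transform import Rotation as R
from rig import robot, optics, workorder
def cam(n):
    o=robot.get_obs(); im,d=optics.camera(n); i=optics.camera_info(n)
    if n=="wrist":
        T=np.eye(4);T[:3,:3]=R.from_quat(o["tool_rot"]).as_matrix();T[:3,3]=o["position"]
        T=T@np.array(i["tool_from_camera"])
    else:
        T=np.eye(4);r=np.array(i["rotation"])
        T[:3,:3]=r if r.shape==(3,3) else R.from_quat(r).as_matrix();T[:3,3]=i["position"]
    return im,d,i,T
def rays(i,uv):
    K=np.array(i["mtx"]);k=i["k1"]
    p=cv2.undistortPoints(np.float64(uv).reshape(-1,1,2),K,np.array([k,0,0,0.]))[:,0]
    return np.c_[p,np.ones(len(p))]
def cloud(d,i,T):
    v,u=np.mgrid[:400,:640]; r=rays(i,np.c_[u.ravel(),v.ravel()])
    return (r*d.reshape(-1,1)@T[:3,:3].T+T[:3,3]).reshape(400,640,3)
def onplane(i,T,uv,z):
    r=rays(i,uv)@T[:3,:3].T
    return T[:3,3]+r*((z-T[2,3])/r[:,2])[:,None]
E
python3 - <<'E'
from h import *
print(robot.get_obs())
for n in("scene","top"):
    im,d,i,T=cam(n); cv2.imwrite(f"pics/{n}0.png",im); np.savez(f"{n}0.npz",im=im,P=cloud(d,i,T),d=d); print(i)
E
```

```text
pics
{'time': 0.0, 'q': array([-1.50450305e+00,  5.28487871e-01,  1.43388493e+00, -7.25917879e-06,
        1.18136104e+00, -1.78483760e-01]), 'joint_velocities': array([ 6.22109571e-04,  1.08837527e-03,  1.15856567e-03, -4.38933976e-04,
        4.46401342e-04,  7.53163856e-05]), 'joint_torque': array([ 2.37195854e-03, -4.40039170e+01, -1.76592010e+01,  6.33570878e-02,
        5.81863336e-02, -1.62264178e-04]), 'position': array([ 0.15145078, -0.60563543,  0.2215638 ]), 'tool_rot': array([ 0.4357802 ,  0.55780803, -0.43465443,  0.55679561]), 'ft_force': array([-0.09133018, -0.06970823, -0.51030715]), 'moment': array([ 0.04067041,  0.03218664, -0.05609497]), 'grip_width': 0.08692641224237282}
{'mtx': array([[441.29632876,   0.        , 322.13691918],
       [  0.        , 441.29632876, 202.75207467],
       [  0.        ,   0.        ,   1.        ]]), 'k1': -0.034236315859883175, 'position': array([ 1.20509908, -0.21097878,  1.15021539]), 'rotation': array([ 0.79518698,  0.52654408, -0.16038721, -0.25437166])}
{'mtx': array([[426.3893535 ,   0.        , 316.20197371],
       [  0.        , 426.3893535 , 201.58376185],
       [  0.        ,   0.        ,   1.        ]]), 'k1': 0.016511424917771817, 'position': array([0.46001744, 0.05359741, 1.19092571]), 'rotation': array([ 0.71474105, -0.6979586 ,  0.03157172, -0.03165855])}
```

View pics/scene0.png

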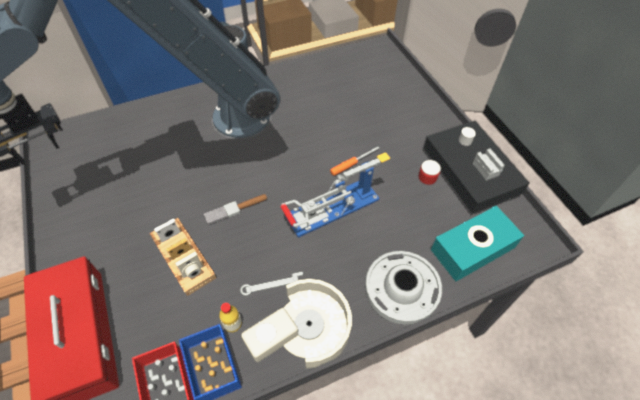

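View pics/top0.png

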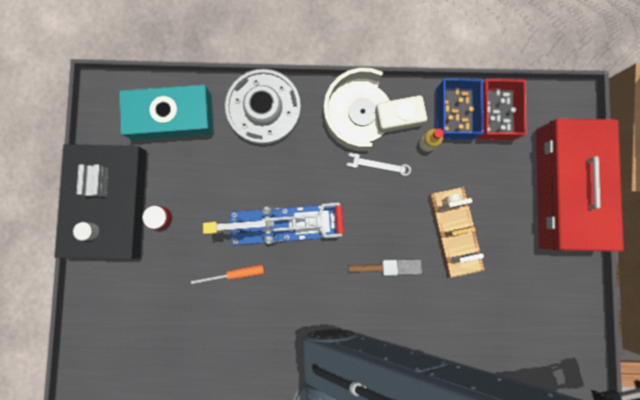

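The scene view shows the fixture with its red handle at about (289,215) and yellow pad at (383,157), and the housing in the rack slot nearest the camera at (192,268). In the top view the handle is at (338,220), the pad at (209,228), the rack at (457,232) and the housing in the far slot at (458,200).

Run:
```python
from h import *
for n in("top","scene"):
    f=np.load(n+"0.npz");im=f["im"];P=f["P"];hsv=cv2.cvtColor(im,cv2.COLOR_BGR2HSV);h,s,v=cv2.split(hsv)
    i=optics.camera_info(n);T=np.eye(4);T[:3,:3]=R.from_quat(i["rotation"]).as_matrix();T[:3,3]=i["position"]
    box=lambda a,b,c,e:(np.add(np.zeros((400,640)),1)>0)&(np.mgrid[:400,:640][1]>=a)&(np.mgrid[:400,:640][1]<b)&(np.mgrid[:400,:640][0]>=c)&(np.mgrid[:400,:640][0]<e)
    bx=dict(top=dict(red=(325,350,195,245),pad=(195,222,215,242)),scene=dict(red=(275,305,195,235),pad=(370,395,148,170)))[n]
    for k,m,z in(("red",((h<8)|(h>172))&(s>130)&(v>80),.071),("pad",(h>20)&(h<35)&(s>120)&(v>100),.153)):
        mm=m&box(*bx[k]); vv,uu=np.nonzero(mm); (c,wh,a)=cv2.minAreaRect(np.c_[uu,vv].astype(np.float32))
        pts=P[mm]; print(n,k,mm.sum(),c,wh,a,"onplane",onplane(i,T,[c],z).round(4),"cloud med",np.median(pts,0).round(4),np.percentile(pts,[3,97],axis=0).round(3).tolist())
    # clusters of high points in rack region by height
    m=(P[...,0]>.3)&(P[...,0]<.75)&(P[...,1]>-.5)&(P[...,1]<-.2)
    for zl,zh in((.025,.036),(.06,.2),(.1,.12)):
        mm=(m&(P[...,2]>zl)&(P[...,2]<zh)).astype(np.uint8)
        nn,lab,st,ce=cv2.connectedComponentsWithStats(mm)
        for j in range(1,nn):
            if st[j,4]>15:
                q=P[lab==j];r=cv2.minAreaRect(q[:,:2].astype(np.float32))
                print(n,zl,st[j,4],ce[j].round(),q.mean(0).round(4),"zmax",q[:,2].max().round(3),"rect",np.round(r[0],4),np.round(r[1],3),round(r[2],1))
im=cv2.imread("pics/top0.png")[170:300,190:500];cv2.imwrite("pics/topc.png",cv2.resize(im,None,fx=2.5,fy=2.5,interpolation=cv2.INTER_CUBIC))
```

```text
top red 179 (339.00347900390625, 219.0413818359375) (26.49151039123535, 6.643638610839844) 85.2363510131836 onplane [[ 0.5158 -0.0061  0.071 ]] cloud med [ 0.5155 -0.0056  0.0761] [[0.482, -0.016, 0.069], [0.549, 0.003, 0.081]]
top pad 144 (209.5, 227.5) (13.0, 11.0) 0.0 onplane [[0.4838 0.3123 0.153 ]] cloud med [0.4849 0.3139 0.1511] [[0.473, 0.299, -0.003], [0.497, 0.369, 0.154]]
top 0.025 16 [424. 146.] [ 0.7239 -0.2391  0.0301] zmax 0.035 rect [ 0.7243 -0.2392] [0.029 0.006] 44.2
top 0.025 2097 [457. 233.] [ 0.4867 -0.3283  0.0287] zmax 0.036 rect [ 0.4927 -0.3291] [0.23  0.093] 13.1
top 0.06 250 [434. 138.] [ 0.733  -0.2489  0.0903] zmax 0.121 rect [ 0.7333 -0.2514] [0.046 0.033] 75.2
top 0.06 258 [456. 201.] [ 0.5693 -0.3066  0.0886] zmax 0.11 rect [ 0.5726 -0.3092] [0.032 0.059] 15.5
top 0.06 100 [462. 231.] [ 0.4929 -0.328   0.0753] zmax 0.081 rect [ 0.4928 -0.3291] [0.01  0.059] 13.6
top 0.06 129 [470. 257.] [ 0.4254 -0.3426  0.0845] zmax 0.095 rect [ 0.425  -0.3448] [0.011 0.06 ] 13.3
top 0.1 63 [438. 134.] [ 0.7384 -0.2522  0.1155] zmax 0.12 rect [ 0.7398 -0.253 ] [0.021 
[... 597 characters left out ...]
0.3301  0.0298] zmax 0.036 rect [ 0.4928 -0.3326] [0.234 0.093] 13.5
scene 0.06 199 [165. 227.] [ 0.4276 -0.3483  0.0796] zmax 0.095 rect [ 0.425  -0.3491] [0.016 0.06 ] 14.0
scene 0.06 148 [177. 246.] [ 0.4953 -0.3323  0.0729] zmax 0.085 rect [ 0.4939 -0.3326] [0.013 0.06 ] 13.5
scene 0.06 391 [189. 264.] [ 0.5729 -0.314   0.0868] zmax 0.113 rect [ 0.5746 -0.3125] [0.034 0.061] 16.0
scene 0.06 161 [227. 310.] [ 0.7416 -0.2556  0.0983] zmax 0.124 rect [ 0.7394 -0.2569] [0.03  0.046] 15.8
scene 0.1 114 [186. 259.] [ 0.5661 -0.3156  0.1068] zmax 0.113 rect [ 0.5652 -0.3157] [0.015 0.06 ] 14.0
scene 0.1 49 [226. 308.] [ 0.7424 -0.2556  0.1168] zmax 0.12 rect [ 0.74   -0.2559] [0.022 0.019] 88.6
```

View pics/topc.png

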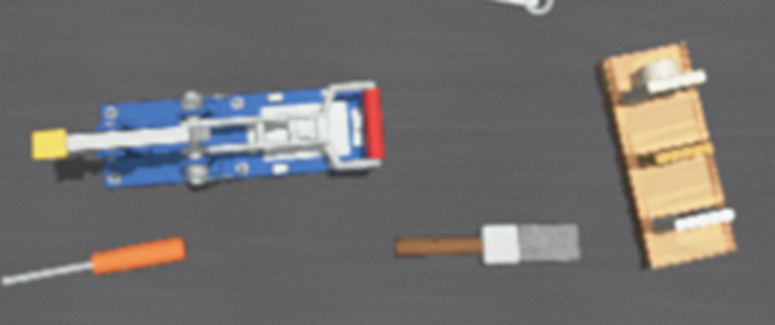

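```bash
cat >> h.py <<'E'
# --- planning helpers
def down(jaw):  # tool pointing down, jaw dir (2d) -> rotation; picks the half-turn nearest to now
    z=np.r_[np.array(jaw,float)/np.hypot(*jaw),0]; x=np.array([0,0,-1.])
    c=[R.from_matrix(np.c_[x,np.cross(s*z,x),s*z]) for s in(1,-1)]
    now=R.from_quat(robot.get_obs()["tool_rot"])
    return c[int(np.argmin([(now.inv()*q).magnitude() for q in c]))]
def rows(p,rot=None,g=8.7,vmax=5.0,show=True):
    o=robot.get_obs();p0=np.array(o["position"]);r0=R.from_quat(o["tool_rot"]);rot=rot or r0
    dv=(r0.inv()*rot).as_rotvec();n=int(max(1,np.ceil(np.linalg.norm(p-p0)*100/vmax),np.ceil(np.linalg.norm(dv)/.16)))
    out=[]
    for k in range(n):
        r=r0*R.from_rotvec(dv*k/n); out.append((*(r.inv().apply((np.array(p)-p0)/n)*100).round(2),*(dv/n).round(3),g))
    print("from",p0.round(4),"n",n); [print(list(map(float,q))) for q in out]
FX=np.array([-.095,.9955]);FY=np.array([-.9955,-.095]);HINGE=np.array([.497,.1815]);NEST=HINGE-.117*FX
E
python3 - <<'E'
from h import *
for n in("top","scene"):
    P=np.load(n+"0.npz")["P"]; q=P.reshape(-1,3); X=(q[:,:2]-HINGE)@FX; Y=(q[:,:2]-HINGE)@FY
    m=(abs(Y)<.06)&(q[:,2]>.005)
    for a in np.arange(-.22,.16,.02):
        k=m&(X>=a)&(X<a+.02)
        if k.sum()>5: print(n,round(a,2),"zmax",np.percentile(q[k,2],98).round(3),"Y",np.percentile(Y[k],[2,98]).round(3))
o=robot.get_obs();print(R.from_quat(o["tool_rot"]).as_matrix().round(2))
rot=down(FX);print((R.from_quat(o["tool_rot"]).inv()*rot).as_rotvec())
rows([.515,-.0075,.18],rot)
E
```

```text
top -0.2 zmax 0.081 Y [-0.043  0.041]
top -0.18 zmax 0.072 Y [-0.045  0.044]
top -0.16 zmax 0.069 Y [-0.044  0.043]
top -0.14 zmax 1.191 Y [-0.036  0.049]
top -0.12 zmax 0.081 Y [-0.045  0.043]
top -0.1 zmax 0.073 Y [-0.044  0.044]
top -0.08 zmax 0.072 Y [-0.045  0.043]
top -0.06 zmax 0.072 Y [-0.044  0.044]
top -0.04 zmax 0.144 Y [-0.044  0.043]
top -0.02 zmax 0.148 Y [-0.044  0.044]
top -0.0 zmax 0.15 Y [-0.044  0.045]
top 0.02 zmax 0.149 Y [-0.044  0.044]
top 0.04 zmax 0.149 Y [-0.044  0.044]
top 0.06 zmax 0.15 Y [-0.044  0.043]
top 0.08 zmax 0.15 Y [-0.044  0.045]
top 0.1 zmax 0.154 Y [-0.041  0.042]
top 0.12 zmax 0.154 Y [-0.013  0.012]
top 0.14 zmax 0.154 Y [-0.011  0.011]
scene -0.22 zmax 0.007 Y [-0.051  0.05 ]
scene -0.2 zmax 0.083 Y [-0.046  0.038]
scene -0.18 zmax 0.073 Y [-0.047  0.042]
scene -0.16 zmax 0.07 Y [-0.046  0.042]
scene -0.14 zmax 0.079 Y [-0.046  0.036]
scene -0.12 zmax 0.083 Y [-0.048  0.014]
scene -0.1 zmax 0.075 Y [-0.047  0.02 ]
scene -0.08 zmax 0.074 Y [-0.046  0.031]
scene -0.06 zmax 0.074 Y [-0.047  0.03 ]
scene -0.04 zmax 0.148 Y [-0.046  0.042]
scene
[... 432 characters left out ...]
.00196365 -0.00019482]
from [ 0.1514 -0.6057  0.2217] n 15
[0.29, 3.32, -3.28, 0.01, -0.0, -0.0, 8.7]
[0.28, 3.28, -3.31, 0.01, -0.0, -0.0, 8.7]
[0.28, 3.25, -3.35, 0.01, -0.0, -0.0, 8.7]
[0.28, 3.22, -3.38, 0.01, -0.0, -0.0, 8.7]
[0.28, 3.18, -3.41, 0.01, -0.0, -0.0, 8.7]
[0.28, 3.15, -3.44, 0.01, -0.0, -0.0, 8.7]
[0.28, 3.12, -3.47, 0.01, -0.0, -0.0, 8.7]
[0.28, 3.08, -3.5, 0.01, -0.0, -0.0, 8.7]
[0.28, 3.05, -3.54, 0.01, -0.0, -0.0, 8.7]
[0.28, 3.01, -3.57, 0.01, -0.0, -0.0, 8.7]
[0.28, 2.97, -3.6, 0.01, -0.0, -0.0, 8.7]
[0.28, 2.94, -3.63, 0.01, -0.0, -0.0, 8.7]
[0.28, 2.9, -3.65, 0.01, -0.0, -0.0, 8.7]
[0.28, 2.87, -3.68, 0.01, -0.0, -0.0, 8.7]
[0.28, 2.83, -3.71, 0.01, -0.0, -0.0, 8.7]
```

Emit:
{"api": "arm_command", "payload": {
  "plan": [
    [0, 3.3, -3.3, 0.01, 0, 0, 4.5],
    [0.2, 3.3, -3.3, 0.01, 0, 0, 4.5],
    [0.2, 3.2, -3.4, 0.01, 0, 0, 4.5],
    [0.2, 3.2, -3.4, 0.01, 0, 0, 4.5],
    [0.2, 3.2, -3.4, 0.01, 0, 0, 4.5],
    [0.2, 3.1, -3.4, 0.01, 0, 0, 4.5],
    [0.2, 3.1, -3.5, 0.01, 0, 0, 4.5],
    [0.2, 3.1, -3.5, 0.01, 0, 0, 4.5],
    [0.2, 3, -3.5, 0.01, 0, 0, 4.5],
    [0.2, 3, -3.6, 0.01, 0, 0, 4.5],
    [0.2, 3, -3.6, 0.01, 0, 0, 4.5],
    [0.2, 2.9, -3.6, 0.01, 0, 0, 4.5]
  ],
  "grip_force": 30
}}

```text
time: 1.6
position: [0.4485, -0.1158, 0.1969]
tool_rot: [0.472, 0.529, -0.47, 0.526]
ft_force: [-0.3, -1.2, -0.2]
grip_width: 0.0452
```

Run:
```python
from h import *
rows([.515,-.0075,.18],down(FX),4.5)
```

```text
from [ 0.4485 -0.1158  0.1969] n 3
[0.58, 2.61, -3.34, 0.006, -0.001, 0.0, 4.5]
[0.57, 2.59, -3.35, 0.006, -0.001, 0.0, 4.5]
[0.57, 2.57, -3.37, 0.006, -0.001, 0.0, 4.5]
```

Emit:
{"api": "arm_command", "payload": {
  "plan": [
    [0.5, 2.7, -3.4, 0.007, 0, 0, 4.5],
    [0.5, 2.6, -3.4, 0.007, 0, 0, 4.5],
    [0.5, 2.6, -3.4, 0.007, 0, 0, 4.5],
    [0, 0, 0, 0, 0, 0, 4.5]
  ]
}}

```text
time: 2.1
position: [0.5188, 0.0007, 0.1809]
tool_rot: [0.476, 0.525, -0.475, 0.522]
ft_force: [0.0, -0.8, 0.3]
grip_width: 0.0448
```

Run:
```python
from h import *
im,d,i,T=cam("wrist");cv2.imwrite("pics/w1.png",im)
h,s,v=cv2.split(cv2.cvtColor(im,cv2.COLOR_BGR2HSV));m=(((h<8)|(h>172))&(s>130)&(v>60)).astype(np.uint8)
n,l,st,ce=cv2.connectedComponentsWithStats(m)
P=cloud(d,i,T)
for j in range(1,n):
    if st[j,4]>150:
        vv,uu=np.nonzero(l==j);r=cv2.minAreaRect(np.c_[uu,vv].astype(np.float32));q=P[l==j]
        b=onplane(i,T,cv2.boxPoints(r),.071)
        print(st[j],r,onplane(i,T,[r[0]],.074).round(4),b[:,:2].round(4).tolist(),np.median(q,0).round(4))
rows([.515,-.0075,.18],down(FX),4.5)
```

```text
[ 314  161   21   82 1540] ((324.14874267578125, 201.49526977539062), (19.336071014404297, 81.14124298095703), 0.7742201685905457) [[ 0.5181 -0.0086  0.074 ]] [[0.4768, -0.0034], [0.5531, 0.0029], [0.5545, -0.0138], [0.4783, -0.0215]] [ 0.5192 -0.0084  0.0778]
from [ 5.179e-01 -3.000e-04  1.809e-01] n 1
[0.08, -0.35, 0.69, -0.001, -0.005, 0.003, 4.5]
```

View pics/w1.png

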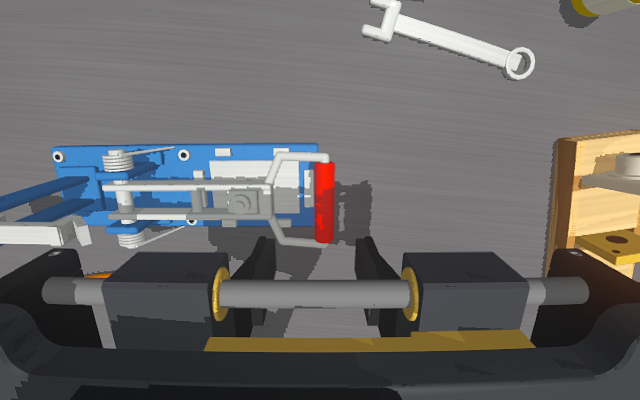

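The wrist view shows the red sleeve at (324,201), straight on and clear, with the bail opening to its left at about (295,200). It measures (0.517, -0.008).

Emit:
{"api": "arm_command", "payload": {
  "plan": [
    [2, -0.2, 0.8, 0, 0, 0, 4.5],
    [3, 0, 0, 0, 0, 0, 4.5],
    [2.5, 0, 0, 0, 0, 0, 4.5],
    [0, 0, 0, 0, 0, 0, 4.5]
  ]
}}

```text
time: 2.65
position: [0.5143, -0.0126, 0.1048]
tool_rot: [0.477, 0.524, -0.477, 0.521]
ft_force: [-1.0, 0.3, 0.8]
grip_width: 0.0452
```

Run:
```python
from h import *
rows([.516,-.008,.052],down(FX),4.5)
```

```text
from [ 0.5143 -0.0126  0.1048] n 2
[2.64, 0.12, -0.21, -0.002, -0.002, 0.002, 4.5]
[2.64, 0.11, -0.22, -0.002, -0.002, 0.002, 4.5]
```

Emit:
{"api": "arm_command", "payload": {
  "plan": [
    [0, 0.2, -0.4, 0, 0, 0, 4.5],
    [2.6, 0, 0, 0, 0, 0, 4.5],
    [2.6, 0, 0, 0, 0, 0, 4.5],
    [0, 0, 0, 0, 0, 0, 4.5],
    [0, 0, 0, 0, 0, 0, 1.2],
    [0, 0, 0, 0, 0, 0, 1.2],
    [0, 0, 0, 0, 0, 0, 1.2],
    [0, 0, 0, 0, 0, 0, 1.2]
  ],
  "grip_force": 30
}}

```text
time: 3.65
position: [0.5209, -0.0068, 0.0601]
tool_rot: [0.483, 0.519, -0.475, 0.522]
ft_force: [2.2, 8.9, -6.1]
grip_width: 0.017
```

Emit:
{"api": "arm_command", "payload": {
  "plan": [
    [0, 0, 0, 0, 0, 0, 3.5],
    [0, 0, 0, 0, 0, 0, 3.5],
    [0.8, 0, 0, 0, 0, 0, 3.5],
    [0, 0, 0, 0, 0, 0, 3.5],
    [0, 0, 0, 0, 0, 0, 1.0],
    [0, 0, 0, 0, 0, 0, 1.0],
    [0, 0, 0, 0, 0, 0, 1.0]
  ],
  "grip_force": 30
}}

```text
time: 4.53
position: [0.5216, -0.0066, 0.0525]
tool_rot: [0.483, 0.519, -0.474, 0.522]
ft_force: [1.0, 4.3, -0.0]
grip_width: 0.0167
```

Run:
```python
from h import *
print(robot.get_obs()["ft_force"]);rows([.516,-.008,.052],down(FX),4.5)
p=lambda a:np.array([-.19*np.cos(a)+.01*np.sin(a),.19*np.sin(a)+.01*np.cos(a)])
A=np.linspace(0,1.76,24)
for a,b in zip(A[:-1],A[1:]): print(round(b,2),((p(b)-p(a))*100).round(2),(p(b)*100).round(1))
```

```text
[ 0.95638606  4.31697906 -0.03580025]
from [ 0.5216 -0.0066  0.0525] n 1
[0.04, -0.57, 0.09, -0.011, -0.005, -0.013, 4.5]
0.08 [0.13 1.45] [-18.9   2.4]
0.15 [0.24 1.44] [-18.6   3.9]
0.23 [0.35 1.41] [-18.3   5.3]
0.31 [0.46 1.38] [-17.8   6.7]
0.38 [0.56 1.34] [-17.3   8. ]
0.46 [0.66 1.3 ] [-16.6   9.3]
0.54 [0.76 1.24] [-15.8  10.6]
0.61 [0.85 1.18] [-15.   11.7]
0.69 [0.94 1.11] [-14.   12.8]
0.77 [1.02 1.04] [-13.   13.9]
0.84 [1.1  0.95] [-11.9  14.8]
0.92 [1.17 0.87] [-10.7  15.7]
0.99 [1.23 0.78] [-9.5 16.5]
1.07 [1.29 0.68] [-8.2 17.2]
1.15 [1.34 0.58] [-6.9 17.7]
1.22 [1.38 0.47] [-5.5 18.2]
1.3 [1.41 0.37] [-4.1 18.6]
1.38 [1.43 0.26] [-2.7 18.8]
1.45 [1.45 0.15] [-1.2 19. ]
1.53 [1.46 0.04] [ 0.2 19. ]
1.61 [ 1.45 -0.07] [ 1.7 19. ]
1.68 [ 1.44 -0.18] [ 3.1 18.8]
1.76 [ 1.43 -0.29] [ 4.6 18.5]
```

Emit:
{"api": "arm_command", "payload": {
  "plan": [
    [-1.5, 0, -0.1, 0, 0, 0, 1.0],
    [-1.5, 0, -0.2, 0, 0, 0, 1.0],
    [-1.4, 0, -0.3, 0, 0, 0, 1.0],
    [-1.4, 0, -0.5, 0, 0, 0, 1.0],
    [-1.3, 0, -0.6, 0, 0, 0, 1.0],
    [-1.3, 0, -0.7, 0, 0, 0, 1.0],
    [-1.2, 0, -0.8, 0, 0, 0, 1.0],
    [-1.2, 0, -0.9, 0, 0, 0, 1.0]
  ]
}}

```text
time: 5.52
position: [0.5175, 0.0345, 0.1668]
tool_rot: [0.482, 0.517, -0.474, 0.524]
ft_force: [3.5, -2.2, -9.2]
grip_width: 0.0168
```

```bash
cat > st.py <<'E'
from h import *
o=robot.get_obs();p=o["position"];g=p+R.from_quat(o["tool_rot"]).apply([-.019,0,0])
r=np.array([(g[:2]-HINGE)@FX,g[2]-.061]);print("fx,fy",r[0].round(4),((g[:2]-HINGE)@FY).round(4),"z",r[1].round(4),"rad",np.hypot(*r).round(4),"a",(np.pi-np.arctan2(r[1],r[0])-.0526).round(3),"F",o["ft_force"].round(1),o["grip_width"].round(4),R.from_quat(o["tool_rot"]).as_matrix().round(3).tolist())
E
python3 st.py
```

```text
Traceback (most recent call last):
  File "st.py", line 3, in <module>
    r=np.array([(g[:2]-HINGE)@FX,g[2]-.061]);print("fx,fy",r[0].round(4),((g[:2]-HINGE)@FY).round(4),"z",r[1].round(4),"rad",np.hypot(*r).round(4),"a",(np.pi-np.arctan2(r[1],r[0])-.0526).round(3),"F",o["ft_force"].round(1),o["grip_width"].round(4),R.from_quat(o["tool_rot"]).as_matrix().round(3).tolist())
                                                                                                                                                                                                                               ^^^^^^^^^^^^^^^^^^^^^
AttributeError: 'float' object has no attribute 'round'
```

Emit:
{"api": "arm_command", "payload": {
  "plan": [
    [-1.1, 0, -1.1, 0, 0, 0, 1.0],
    [-1.0, 0, -1.1, 0, 0, 0, 1.0],
    [-0.9, 0, -1.1, 0, 0, 0, 1.0],
    [-0.8, 0, -1.2, 0, 0, 0, 1.0],
    [-0.8, 0, -1.3, 0, 0, 0, 1.0],
    [-0.6, 0, -1.3, 0, 0, 0, 1.0],
    [-0.5, 0, -1.4, 0, 0, 0, 1.0],
    [-0.4, 0, -1.4, 0, 0, 0, 1.0]
  ]
}}

```text
time: 6.52
position: [0.5084, 0.1269, 0.235]
tool_rot: [0.475, 0.511, -0.478, 0.534]
ft_force: [4.7, -6.5, -4.9]
grip_width: 0.0174
```

```bash
sed -i 's/o\["grip_width"\].round(4)/o["grip_width"]/' st.py; python3 st.py
```

```text
fx,fy -0.0549 -0.0058 z 0.193 rad 0.2007 a 1.241 F [ 4.7 -6.5 -4.9] 0.017442373545448902 [[0.021, 0.996, 0.091], [-0.025, 0.092, -0.995], [-0.999, 0.019, 0.027]]
```

Emit:
{"api": "arm_command", "payload": {
  "plan": [
    [-0.2, -0.1, -1.4, 0, 0, 0, 1.0],
    [-0.1, -0.1, -1.5, 0, 0, 0, 1.0],
    [0, -0.1, -1.5, 0, 0, 0, 1.0],
    [0, -0.1, -1.5, 0, 0, 0, 1.0],
    [0.1, 0, -1.5, 0, 0, 0, 1.0],
    [0.1, 0, -1.5, 0, 0, 0, 1.0]
  ]
}}

```text
time: 7.28
position: [0.5011, 0.2007, 0.2455]
tool_rot: [0.466, 0.497, -0.482, 0.55]
ft_force: [3.1, -9.1, -2.7]
grip_width: 0.0172
```

```bash
python3 st.py
```

```text
fx,fy 0.02 -0.0053 z 0.2034 rad 0.2044 a 1.616 F [ 3.1 -9.1 -2.7] 0.01715141057835824 [[0.041, 0.994, 0.097], [-0.067, 0.099, -0.993], [-0.997, 0.034, 0.071]]
```

Emit:
{"api": "arm_command", "payload": {
  "plan": [
    [0.6, -0.1, 0, 0, 0.02, 0, 1.0],
    [0.5, -0.1, -0.8, 0, 0.02, 0, 1.0],
    [0.3, 0, -1.2, 0, 0.02, 0, 1.0]
  ]
}}

```text
time: 7.65
position: [0.4998, 0.2164, 0.2435]
tool_rot: [0.48, 0.508, -0.467, 0.542]
ft_force: [2.6, -9.0, -3.8]
grip_width: 0.0169
```

```bash
python3 st.py
python3 - <<'E'
from h import *
im,d,i,T=cam("scene");cv2.imwrite("pics/s2.png",cv2.resize(im[90:250,240:440],None,fx=4,fy=4,interpolation=cv2.INTER_CUBIC)[:600])
E
```

```text
fx,fy 0.0349 -0.0052 z 0.2014 rad 0.2044 a 1.69 F [ 2.6 -9.  -3.8] 0.01691013654379225 [[0.047, 0.994, 0.103], [-0.018, 0.103, -0.994], [-0.999, 0.045, 0.022]]
```

View pics/s2.png

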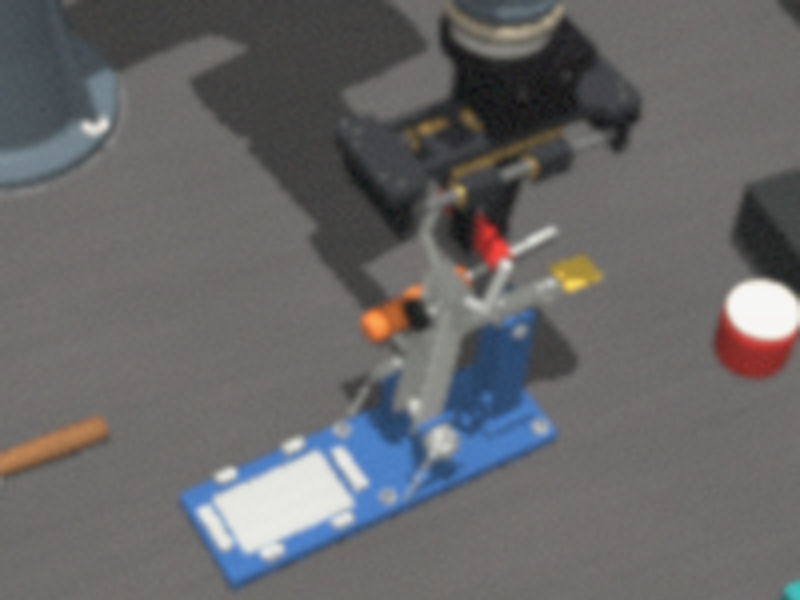

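The crop shows the arm upright with the sleeve still between the fingers, and the nest free below. The angle is about 1.65, so it needs a little more.

Emit:
{"api": "arm_command", "payload": {
  "plan": [
    [0.5, -0.1, -1.2, 0, 0.01, 0, 1.0],
    [0.5, 0, -1.3, 0, 0.01, 0, 1.0]
  ]
}}

```text
time: 7.95
position: [0.4979, 0.2378, 0.2381]
tool_rot: [0.484, 0.51, -0.462, 0.54]
ft_force: [0.1, -7.1, 5.5]
grip_width: 0.0171
```

```bash
python3 st.py
```

```text
fx,fy 0.0562 -0.0053 z 0.1961 rad 0.204 a 1.797 F [ 0.1 -7.1  5.5] 0.017058254947362 [[0.051, 0.993, 0.104], [-0.006, 0.105, -0.994], [-0.999, 0.051, 0.011]]
```

Emit:
{"api": "arm_command", "payload": {
  "plan": [
    [0, 0, 0, 0, 0, 0, 1.0],
    [0, 0, 0.8, 0, 0, 0, 1.0],
    [0, 0, 0.8, 0, 0, 0, 1.0],
    [0, 0, 0.6, 0, 0, 0, 1.0],
    [0, 0, 0, 0, 0, 0, 1.0]
  ]
}}

```text
time: 8.57
position: [0.4999, 0.2152, 0.2431]
tool_rot: [0.485, 0.509, -0.462, 0.541]
ft_force: [3.0, 0.5, -4.9]
grip_width: 0.0171
```

```bash
python3 st.py
```

```text
fx,fy 0.0335 -0.0051 z 0.2011 rad 0.2038 a 1.683 F [ 3.   0.5 -4.9] 0.017075752168415028 [[0.055, 0.993, 0.102], [-0.005, 0.102, -0.995], [-0.998, 0.055, 0.011]]
```

Emit:
{"api": "arm_command", "payload": {
  "plan": [
    [0, 0, 0.5, 0, 0, 0, 1.0],
    [0, 0, 0, 0, 0, 0, 1.0]
  ]
}}

```text
time: 8.82
position: [0.5, 0.2151, 0.2431]
tool_rot: [0.488, 0.511, -0.459, 0.538]
ft_force: [2.9, 1.2, -2.4]
grip_width: 0.0168
```

```bash
python3 st.py
```

```text
fx,fy 0.0331 -0.0051 z 0.2011 rad 0.2038 a 1.682 F [ 2.9  1.2 -2.4] 0.01676818257532463 [[0.055, 0.993, 0.101], [0.005, 0.101, -0.995], [-0.998, 0.055, 0.0]]
```

Emit:
{"api": "arm_command", "payload": {
  "plan": [
    [0, 0, 0, 0, 0, 0, 4.0],
    [0, 0, 0, 0, 0, 0, 4.0],
    [-2, 0, 0, 0, 0, 0, 4.0],
    [-4, 0, 0, 0, 0, 0, 4.0],
    [-4, 0, 0, 0, 0, 0, 4.0],
    [0, 0, 0, 0, 0, 0, 4.0]
  ]
}}

```text
time: 9.57
position: [0.49, 0.2124, 0.3431]
tool_rot: [0.483, 0.514, -0.464, 0.536]
ft_force: [-0.5, -0.0, -0.8]
grip_width: 0.0399
```

```bash
cat >> h.py <<'E'
def yaw(a,ref=None):
    z=np.array([np.cos(a),np.sin(a),0]);x=np.array([0,0,-1.]);return R.from_matrix(np.c_[x,np.cross(z,x),z])
E
python3 - <<'E'
from h import *
im,d,i,T=cam("top");P=cloud(d,i,T);q=P.reshape(-1,3); X=(q[:,:2]-HINGE)@FX; Y=(q[:,:2]-HINGE)@FY
m=(abs(Y)<.05)&(X>-.04)&(X<.1)&(q[:,2]<.3); h,s,v=cv2.split(cv2.cvtColor(im,cv2.COLOR_BGR2HSV))
r=(((h<8)|(h>172))&(s>130)&(v>60)).ravel()&m
print("red",r.sum(),q[r].mean(0),"X",X[r].mean() if r.any() else 0)
print(robot.get_obs()["q"].round(2))
rows([.5645,-.3125,.20],yaw(.234),4.0)
E
```

```text
red 0 [nan nan nan] X 0
[ 0.21  0.26  1.52 -0.01  1.32  1.68]
from [0.4888 0.2121 0.3411] n 11
[1.32, 0.15, 4.81, -0.155, 0.003, -0.002, 4.0]
[1.31, -0.59, 4.78, -0.155, 0.003, -0.002, 4.0]
[1.29, -1.32, 4.63, -0.155, 0.003, -0.002, 4.0]
[1.28, -2.02, 4.38, -0.155, 0.003, -0.002, 4.0]
[1.27, -2.66, 4.02, -0.155, 0.003, -0.002, 4.0]
[1.27, -3.25, 3.56, -0.155, 0.003, -0.002, 4.0]
[1.26, -3.76, 3.03, -0.155, 0.003, -0.002, 4.0]
[1.26, -4.18, 2.42, -0.155, 0.003, -0.002, 4.0]
[1.26, -4.5, 1.75, -0.155, 0.003, -0.002, 4.0]
[1.27, -4.71, 1.04, -0.155, 0.003, -0.002, 4.0]
[1.27, -4.81, 0.3, -0.155, 0.003, -0.002, 4.0]<stdin>:5: RuntimeWarning: Mean of empty slice.
  ret = um.true_divide(
```

Emit:
{"api": "arm_command", "payload": {
  "plan": [
    [1.2, 0.1, 4.8, -0.155, 0, 0, 4.0],
    [1.2, -0.6, 4.8, -0.155, 0, 0, 4.0],
    [1.2, -1.3, 4.6, -0.155, 0, 0, 4.0],
    [1.2, -2.0, 4.4, -0.155, 0, 0, 4.0],
    [1.2, -2.7, 4.0, -0.155, 0, 0, 4.0],
    [1.2, -3.3, 3.6, -0.155, 0, 0, 4.0],
    [1.2, -3.8, 3.0, -0.155, 0, 0, 4.0],
    [1.2, -4.2, 2.4, -0.155, 0, 0, 4.0],
    [1.2, -4.5, 1.8, -0.155, 0, 0, 4.0],
    [1.2, -4.7, 1.0, -0.155, 0, 0, 4.0],
    [1.2, -4.8, 0.3, -0.155, 0, 0, 4.0],
    [0, 0, 0, 0, 0, 0, 4.0]
  ]
}}

```text
time: 11.12
position: [0.5648, -0.3239, 0.1853]
tool_rot: [-0.1, 0.701, 0.109, 0.698]
ft_force: [-0.6, 0.5, -0.4]
grip_width: 0.0397
```

Run:
```python
from h import *
o=robot.get_obs();im,d,i,T=cam("wrist");P=cloud(d,i,T)
m=((P[...,2]>.098)&(P[...,2]<.115)&(P[...,0]>.5)&(P[...,0]<.65)&(P[...,1]>-.4)&(P[...,1]<-.25)).astype(np.uint8)
n,l,st,ce=cv2.connectedComponentsWithStats(m)
for j in range(1,n):
    if st[j,4]>60:
        q=P[l==j];print(st[j],q.mean(0).round(4),cv2.minAreaRect(q[:,:2].astype(np.float32)),q[:,2].max())
rows([.5645,-.3125,.13],yaw(.234),4.0)
im,d,i,T=cam("top");P=cloud(d,i,T);q=P.reshape(-1,3); X=(q[:,:2]-HINGE)@FX; Y=(q[:,:2]-HINGE)@FY
m=(abs(Y)<.05)&(X>-.04)&(X<.1)&(q[:,2]<.3); h,s,v=cv2.split(cv2.cvtColor(im,cv2.COLOR_BGR2HSV))
r=(((h<8)|(h>172))&(s>130)&(v>60)).ravel()&m
print("red",r.sum(),np.median(q[r],0),"X",np.median(X[r]),"Y",np.median(Y[r]))
```

```text
[ 314  161   21   73 1148] [ 0.5676 -0.3121  0.1067] ((0.5679223537445068, -0.31353968381881714), (0.013177246786653996, 0.05905282497406006), 13.158196449279785) 0.10944219213944023
from [ 0.5643 -0.3217  0.1855] n 2
[2.78, 0.39, 0.15, 0.032, -0.001, -0.007, 4.0]
[2.78, 0.42, 0.13, 0.032, -0.001, -0.007, 4.0]
red 223 [0.49288184 0.21405078 0.25471925] X 0.03272255739976205 Y 0.001163328872070846
```

Emit:
{"api": "arm_command", "payload": {
  "plan": [
    [1.5, 0.4, 0.3, 0.032, 0, 0, 4.0],
    [2, 0.4, 0.2, 0.032, 0, 0, 4.0],
    [2, 0, 0, 0, 0, 0, 4.0],
    [0, 0, 0, 0, 0, 0, 4.0]
  ]
}}

```text
time: 11.72
position: [0.5647, -0.3023, 0.1303]
tool_rot: [-0.076, 0.705, 0.09, 0.699]
ft_force: [-0.6, -0.5, -0.1]
grip_width: 0.0397
```

Run:
```python
from h import *
rows([.567,-.313,.0845],yaw(.231),4.0)
```

```text
from [ 0.5647 -0.3023  0.1303] n 1
[4.56, -1.19, 0.0, 0.004, -0.006, -0.02, 4.0]
```

Emit:
{"api": "arm_command", "payload": {
  "plan": [
    [0, -1.1, 0, 0, 0, -0.02, 4.0],
    [0, 0, 0, 0, 0, 0, 4.0],
    [2.2, 0, 0, 0, 0, 0, 4.0],
    [2.0, 0, 0, 0, 0, 0, 4.0],
    [0, 0, 0, 0, 0, 0, 4.0]
  ]
}}

```text
time: 12.35
position: [0.57, -0.3144, 0.0927]
tool_rot: [-0.086, 0.702, 0.08, 0.702]
ft_force: [-0.1, -0.1, 0.2]
grip_width: 0.04
```

Run:
```python
from h import *
rows([.567,-.313,.0845],yaw(.231),4.0)
```

```text
from [ 0.57   -0.3144  0.0927] n 1
[0.82, 0.22, -0.25, 0.005, -0.0, 0.008, 4.0]
```

Emit:
{"api": "arm_command", "payload": {
  "plan": [
    [0.7, 0.1, -0.2, 0, 0, 0, 4.0],
    [0, 0, 0, 0, 0, 0, 4.0],
    [0, 0, 0, 0, 0, 0, 0.5],
    [0, 0, 0, 0, 0, 0, 0.5],
    [0, 0, 0, 0, 0, 0, 0.5],
    [0, 0, 0, 0, 0, 0, 0.5]
  ],
  "grip_force": 40
}}

```text
time: 13.1
position: [0.5679, -0.3157, 0.0888]
tool_rot: [-0.088, 0.702, 0.079, 0.702]
ft_force: [-3.6, -1.5, 2.2]
grip_width: 0.0121
```

Run:
```python
from h import *
o=robot.get_obs();print(o["q"].round(2),o["ft_force"].round(1),o["grip_width"])
rows([.567,-.313,.0845],yaw(.231),4.0)
```

```text
[-0.68  0.72  1.48 -0.01  0.93 -0.91] [-3.6 -1.5  2.2] 0.012126150083598857
from [ 0.5679 -0.3157  0.0888] n 1
[0.43, 0.29, -0.02, 0.006, -0.0, 0.012, 4.0]
```

Emit:
{"api": "arm_command", "payload": {
  "plan": [
    [-1.5, 0, 0, 0, 0, 0, 0.5],
    [-3, 0, 0, 0, 0, 0, 0.5],
    [-3, 0, 0, 0, 0, 0, 0.5],
    [-3, 0, 0, 0, 0, 0, 0.5],
    [-2, 0, 0, 0, 0, 0, 0.5],
    [0, 0, 0, 0, 0, 0, 0.5]
  ]
}}

```text
time: 13.85
position: [0.5677, -0.3115, 0.2169]
tool_rot: [-0.085, 0.701, 0.081, 0.703]
ft_force: [-0.0, 0.4, -3.6]
grip_width: 0.012
```

```bash
cat > ik.py <<'E'
from h import *
a,b,L,d=.468,.410,.27,.112; H=L-.024
E=lambda ax,q:R.from_euler(ax,q)
def ik(p,rot):  # rot: tool frame matrix (cols x approach, y, z jaw)
    M=rot.as_matrix(); w=np.array(p)-L*M[:,0]
    rr=np.hypot(w[0],w[1]); q1=np.arctan2(w[1],w[0])-np.arcsin(d/rr); r=np.sqrt(rr*rr-d*d); z=w[2]-H
    D=np.hypot(r,z); q3=np.pi-np.arccos((a*a+b*b-D*D)/(2*a*b)); q2=np.arctan2(r,z)-np.arccos((a*a+D*D-b*b)/(2*a*D))
    F=np.c_[-M[:,2],np.cross(M[:,0],-M[:,2]),M[:,0]]
    W=(E('z',q1)*E('y',q2+q3)).inv()*R.from_matrix(F); m=W.as_matrix()
    q5=np.arccos(m[2,2]);q4=np.arctan2(m[1,2],m[0,2]);q6=np.arctan2(m[2,1],-m[2,0])
    return np.array([q1,q2,q3,q4,q5,q6])
E
python3 - <<'E'
from ik import *
np.set_printoptions(precision=2,suppress=True)
o=robot.get_obs();print(o["q"],o["grip_width"],o["position"]);print(ik(o["position"],R.from_quat(o["tool_rot"])))
# lay-down: hub dir azimuth phi; tilt th about horizontal so hub goes up
for phi in range(-180,180,30):
    f=np.radians(phi); print("hub az",phi,end=" ")
    for th in (0,.3,.6,.9):
        ro=R.from_rotvec(-th*np.array([-np.sin(f),np.cos(f),0]))*yaw(f)
        print(ik([.53,-.14,.2-.12*th],ro),end=" ")
    print()
E
```

```text
[-0.67  0.56  1.38 -0.    1.19 -0.91] 0.0119511558660229 [ 0.57 -0.31  0.22]
[-0.67  0.58  1.37 -0.    1.19 -0.91]
hub az -180 [-0.46  0.4   1.7   0.    1.04  2.68] [-0.41  0.6   1.51 -0.12  1.31  2.78] [-0.36  0.81  1.32 -0.2   1.58  2.83] [-0.34  1.04  1.11 -0.27  1.85  2.85] 
hub az -150 [-0.46  0.4   1.7  -0.    1.04  2.15] [-0.35  0.57  1.57 -0.24  1.21  2.38] [-0.27  0.75  1.43 -0.42  1.42  2.51] [-0.21  0.96  1.28 -0.55  1.64  2.59] 
hub az -120 [-0.46  0.4   1.7   0.    1.04  1.63] [-0.32  0.5   1.67 -0.34  1.05  1.96] [-0.2   0.65  1.63 -0.62  1.16  2.24] [-0.11  0.84  1.55 -0.83  1.33  2.44] 
hub az -90 [-0.46  0.4   1.7   0.    1.04  1.11] [-0.32  0.43  1.79 -0.38  0.86  1.49] [-0.19  0.53  1.86 -0.85  0.83  2.  ] [-0.08  0.7   1.87 -1.22  0.98  2.43] 
hub az -60 [-0.46  0.4   1.7   0.    1.04  0.58] [-0.37  0.36  1.9  -0.3   0.67  0.9 ] [-0.27  0.41  2.07 -1.13  0.46  1.77] [-0.16  0.58  2.17 -1.92  0.7   2.67] 
hub az -30 [-0.46  0.4   1.7   0.    1.04  0.06] [-0.45  0.32  1.96 -0.04  0.56  0.1 ] [-0.44  0.33  2.2  -1.42  0.05  1.49] [-0.43  0.5   2.38 -3.01  0.64  3.1 ]
[... 279 characters left out ...]
2 -2.04] [-0.88  0.57  2.18  1.42  0.9  -2.64] 
hub az 60 [-0.46  0.4   1.7   0.    1.04 -1.51] [-0.62  0.43  1.79  0.36  0.98 -1.88] [-0.75  0.53  1.86  0.7   1.03 -2.25] [-0.86  0.7   1.88  0.93  1.18 -2.56] 
hub az 90 [-0.46  0.4   1.7   0.    1.04 -2.03] [-0.59  0.5   1.67  0.27  1.15 -2.3 ] [-0.69  0.65  1.63  0.47  1.3  -2.49] [-0.76  0.83  1.56  0.6   1.48 -2.62] 
hub az 120 [-0.46  0.4   1.7   0.    1.04 -2.56] [-0.54  0.56  1.57  0.15  1.27 -2.7 ] [-0.59  0.75  1.43  0.25  1.51 -2.77] [-0.63  0.96  1.28  0.33  1.75 -2.81] 
hub az 150 [-0.46  0.4   1.7   0.    1.04 -3.08] [-0.47  0.6   1.51  0.02  1.33 -3.1 ] [-0.48  0.81  1.32  0.03  1.61 -3.1 ] [-0.48  1.04  1.11  0.04  1.89 -3.1 ]
```

Run:
```python
from h import *
rows([.53,-.11,.22],yaw(np.radians(85)),0.5,4)
```

```text
from [ 0.5677 -0.3115  0.2169] n 8
[-0.05, 2.56, 0.13, -0.156, -0.0, 0.001, 0.5]
[-0.05, 2.51, 0.53, -0.156, -0.0, 0.001, 0.5]
[-0.05, 2.4, 0.91, -0.156, -0.0, 0.001, 0.5]
[-0.05, 2.23, 1.27, -0.156, -0.0, 0.001, 0.5]
[-0.04, 2.0, 1.6, -0.156, -0.0, 0.001, 0.5]
[-0.04, 1.73, 1.89, -0.156, -0.0, 0.001, 0.5]
[-0.04, 1.41, 2.14, -0.156, -0.0, 0.001, 0.5]
[-0.04, 1.06, 2.33, -0.156, -0.0, 0.001, 0.5]
```

Emit:
{"api": "arm_command", "payload": {
  "plan": [
    [0, 2.5, 0.1, -0.155, 0, 0, 0.5],
    [0, 2.5, 0.5, -0.155, 0, 0, 0.5],
    [0, 2.4, 0.9, -0.155, 0, 0, 0.5],
    [0, 2.2, 1.3, -0.155, 0, 0, 0.5],
    [0, 2.0, 1.6, -0.155, 0, 0, 0.5],
    [0, 1.7, 1.9, -0.155, 0, 0, 0.5],
    [0, 1.4, 2.1, -0.155, 0, 0, 0.5],
    [0, 1.0, 2.3, -0.155, 0, 0, 0.5],
    [0, 0, 0, 0, 0, 0, 0.5],
    [0, 0, 0, 0, -0.12, 0, 0.5],
    [0, 0, 0, 0, -0.14, 0, 0.5],
    [0, 0, 0, 0, -0.14, 0, 0.5]
  ]
}}

```text
time: 15.35
position: [0.5242, -0.1013, 0.2069]
tool_rot: [-0.374, 0.399, 0.575, 0.608]
ft_force: [-0.3, -0.3, -4.1]
grip_width: 0.0117
```

```bash
cat > tgt.py <<'E'
from ik import *
import sys
def tilt(fdeg,th):
    f=np.radians(fdeg);return R.from_rotvec(-th*np.array([-np.sin(f),np.cos(f),0]))*yaw(f)
E
python3 - <<'E'
from tgt import *
np.set_printoptions(precision=2,suppress=True)
o=robot.get_obs();print(o["q"],o["grip_width"],o["position"]);print(ik(o["position"],R.from_quat(o["tool_rot"])))
rows([.53,-.11,.15],tilt(85,.9),0.5,4)
E
```

```text
[-0.61  0.5   1.63  0.37  1.26 -2.27] 0.011717874625385996 [ 0.52 -0.1   0.21]
[-0.59  0.44  1.68  0.37  1.26 -2.26]
from [ 0.52 -0.1   0.21] n 4
[1.22, -0.16, -0.76, 0.005, -0.121, -0.005, 0.5]
[1.12, -0.16, -0.9, 0.005, -0.121, -0.005, 0.5]
[1.0, -0.16, -1.03, 0.005, -0.121, -0.005, 0.5]
[0.87, -0.16, -1.14, 0.005, -0.121, -0.005, 0.5]
```

Emit:
{"api": "arm_command", "payload": {
  "plan": [
    [1.2, -0.1, -0.8, 0, -0.12, 0, 0.5],
    [1.1, -0.1, -0.9, 0, -0.12, 0, 0.5],
    [1.0, -0.1, -1.0, 0, -0.12, 0, 0.5],
    [0.9, -0.1, -1.1, 0, -0.12, 0, 0.5],
    [0, 0, 0, 0, 0, 0, 0.5]
  ]
}}

```text
time: 15.98
position: [0.5313, -0.1238, 0.1428]
tool_rot: [-0.227, 0.246, 0.641, 0.691]
ft_force: [0.6, -0.5, -4.1]
grip_width: 0.012
```

Run:
```python
from tgt import *
np.set_printoptions(precision=2,suppress=True)
o=robot.get_obs();print(o["q"],o["grip_width"],o["position"].round(4))
rows([.53,-.11,.06],tilt(85,.9),0.5,3)
im,d,i,T=cam("scene");cv2.imwrite("pics/s3.png",cv2.resize(im[130:290,140:340],None,fx=3.5,fy=3.5,interpolation=cv2.INTER_CUBIC))
```

```text
[-0.79  0.78  1.56  0.63  1.5  -2.57] 0.01195112730027966 [ 0.53 -0.12  0.14]
from [ 0.53 -0.12  0.14] n 3
[2.09, 0.07, -1.85, 0.002, -0.004, -0.003, 0.5]
[2.09, 0.08, -1.86, 0.002, -0.004, -0.003, 0.5]
[2.08, 0.08, -1.87, 0.002, -0.004, -0.003, 0.5]
```

View pics/s3.png

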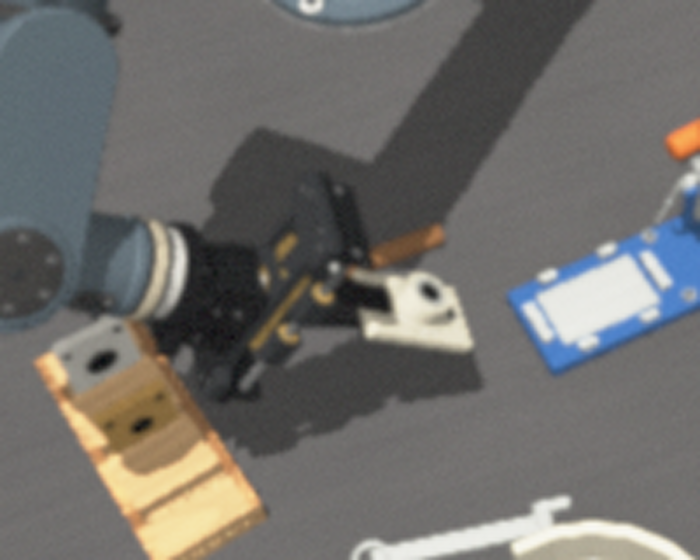

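The crop shows the housing held tilted, hub facing up, above the clear strip. The gripper is clear of the rack covers, and I'll shift a little away from them.

Run:
```python
from tgt import *
rows([.55,-.10,.060],tilt(85,.9),0.5,2.5)
```

```text
from [ 0.5318 -0.1231  0.1445] n 4
[1.81, -0.41, -1.25, 0.002, -0.003, -0.002, 0.5]
[1.81, -0.41, -1.26, 0.002, -0.003, -0.002, 0.5]
[1.8, -0.41, -1.26, 0.002, -0.003, -0.002, 0.5]
[1.8, -0.41, -1.27, 0.002, -0.003, -0.002, 0.5]
```

Emit:
{"api": "arm_command", "payload": {
  "plan": [
    [1.8, -0.4, -1.0, 0, 0, 0, 0.5],
    [1.8, -0.4, -1.2, 0, 0, 0, 0.5],
    [1.8, -0.4, -1.2, 0, 0, 0, 0.5],
    [1.5, -0.4, -0.8, 0, 0, 0, 0.5],
    [0, 0, 0, 0, 0, 0, 0.5]
  ]
}}

```text
time: 16.65
position: [0.5526, -0.0944, 0.0652]
tool_rot: [-0.233, 0.247, 0.64, 0.689]
ft_force: [-0.7, -0.1, -3.3]
grip_width: 0.0117
```

Run:
```python
from tgt import *
print(robot.get_obs()["ft_force"].round(1))
rows([.55,-.10,.052],tilt(85,.9),0.5,2.5)
```

```text
[-0.7 -0.1 -3.3]
from [ 0.5526 -0.0944  0.0652] n 1
[0.39, 0.22, -1.38, 0.014, -0.022, -0.009, 0.5]
```

Emit:
{"api": "arm_command", "payload": {
  "plan": [
    [0.3, 0.1, -0.9, 0, -0.02, 0, 0.5],
    [0, 0, 0, 0, 0, 0, 0.5],
    [0.2, 0, -0.2, 0, 0, 0, 0.5],
    [0, 0, 0, 0, 0, 0, 0.5]
  ]
}}

```text
time: 17.15
position: [0.552, -0.0988, 0.0536]
tool_rot: [-0.227, 0.239, 0.642, 0.692]
ft_force: [0.0, 0.4, -3.8]
grip_width: 0.0117
```

Run:
```python
from tgt import *
print(robot.get_obs()["ft_force"].round(1))
rows([.55,-.10,.052],tilt(85,.9),0.5,2.5)
```

```text
[ 0.   0.4 -3.8]
from [ 0.552  -0.0988  0.0536] n 1
[-0.01, 0.19, -0.21, 0.015, -0.001, -0.007, 0.5]
```

Emit:
{"api": "arm_command", "payload": {
  "plan": [
    [0.15, 0, -0.2, 0, 0, 0, 0.5],
    [0, 0, 0, 0, 0, 0, 0.5],
    [0.1, 0, -0.15, 0, 0, 0, 0.5],
    [0, 0, 0, 0, 0, 0, 0.5]
  ]
}}

```text
time: 17.65
position: [0.5521, -0.0993, 0.0528]
tool_rot: [-0.226, 0.237, 0.642, 0.693]
ft_force: [0.3, 0.1, 0.6]
grip_width: 0.012
```

Contact with the bench. Now I open slowly so that the lower finger lets the flange down.

Emit:
{"api": "arm_command", "payload": {
  "plan": [
    [0, 0, 0, 0, 0, 0, 1.6],
    [0, 0, 0, 0, 0, 0, 2.2],
    [0, 0, 0, 0, 0, 0, 2.9],
    [0, 0, 0, 0, 0, 0, 3.6],
    [0, 0, 0, 0, 0, 0, 4.4],
    [0, 0, 0, 0, 0, 0, 5.2],
    [0, 0, 0, 0, 0, 0, 6.0],
    [0, 0, 0, 0, 0, 0, 6.8],
    [0, 0, 0, 0, 0, 0, 7.6],
    [0, 0, 0, 0, 0, 0, 8.2],
    [0, 0, 0, 0, 0, 0, 8.2]
  ]
}}

```text
time: 19.02
position: [0.5523, -0.0986, 0.0511]
tool_rot: [-0.227, 0.238, 0.642, 0.693]
ft_force: [-0.2, -0.1, -1.2]
grip_width: 0.0809
```

Run:
```python
from tgt import *
print(robot.get_obs()["ft_force"].round(1))
im,d,i,T=cam("scene");cv2.imwrite("pics/s4.png",cv2.resize(im[170:290,180:340],None,fx=4,fy=4,interpolation=cv2.INTER_CUBIC))
```

```text
[-0.2 -0.1 -1.2]
```

View pics/s4.png

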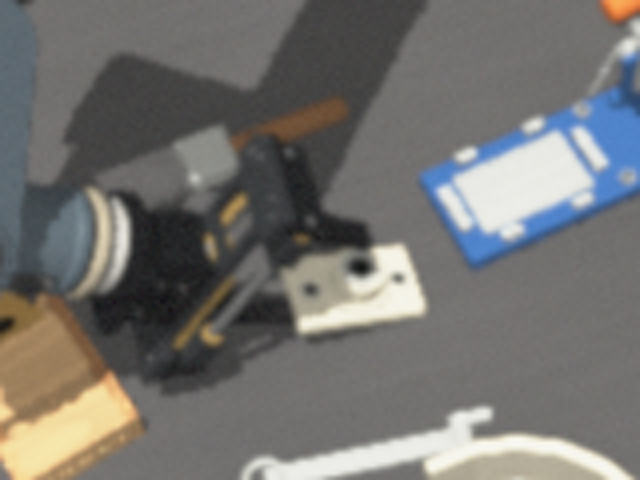

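The crop shows the housing almost flat, hub up, one end on the lower finger, clear of the fixture base. I withdraw along the tool axis.

Emit:
{"api": "arm_command", "payload": {
  "plan": [
    [-0.8, 0, 0, 0, 0, 0, 8.2],
    [-1, 0, 0, 0, 0, 0, 8.2],
    [-1.5, 0, 0, 0, 0, 0, 8.2],
    [-2, 0, 0, 0, 0, 0, 8.2],
    [-3, 0, 1.5, 0, 0, 0, 8.2],
    [-3, 0, 2.5, 0, 0, 0, 8.2],
    [0, 0, 0, 0, 0, 0, 8.2]
  ]
}}

```text
time: 19.95
position: [0.5469, -0.169, 0.1603]
tool_rot: [-0.227, 0.237, 0.641, 0.694]
ft_force: [-0.2, -0.2, -0.3]
grip_width: 0.0816
```

Run:
```python
from tgt import *
print(robot.get_obs()["ft_force"].round(1))
for n in("top","scene"):
    im,d,i,T=cam(n);P=cloud(d,i,T);z=P[...,2]
    b=(P[...,0]>.46)&(P[...,0]<.64)&(P[...,1]>-.22)&(P[...,1]<-.005)
    hsv=cv2.cvtColor(im,cv2.COLOR_BGR2HSV)
    bright=(im.min(2)>120)
    for nm,m in(("flange",b&(z>.006)&(z<.018)&bright),("hub",b&(z>.026)&(z<.037)&bright)):
        n_,l,st,ce=cv2.connectedComponentsWithStats(m.astype(np.uint8))
        if n_>1:
            j=1+np.argmax(st[1:,4]);q=P[l==j];print(n,nm,st[j,4],q.mean(0).round(4),np.round(cv2.minAreaRect(q[:,:2].astype(np.float32))[0],4),np.round(cv2.minAreaRect(q[:,:2].astype(np.float32))[1],3),cv2.minAreaRect(q[:,:2].astype(np.float32))[2])
rows([.545,-.10,.20],yaw(.0),8.2,5)
```

```text
[-0.2 -0.2 -0.3]
top flange 547 [ 0.5497 -0.0876  0.0112] [ 0.55   -0.0887] [0.096 0.06 ] 86.15845489501953
top hub 147 [ 0.5503 -0.0883  0.0304] [ 0.55   -0.0882] [0.037 0.037] 45.4576416015625
scene flange 424 [ 0.5556 -0.0913  0.012 ] [ 0.5509 -0.0899] [0.096 0.062] 87.29666137695312
scene hub 116 [ 0.5526 -0.0903  0.0316] [ 0.5507 -0.0899] [0.035 0.042] 71.40707397460938
from [ 0.5457 -0.1672  0.1577] n 11
[0.24, 0.05, 0.68, 0.126, 0.066, -0.061, 8.2]
[0.19, 0.15, 0.68, 0.126, 0.066, -0.061, 8.2]
[0.13, 0.24, 0.67, 0.126, 0.066, -0.061, 8.2]
[0.07, 0.33, 0.64, 0.126, 0.066, -0.061, 8.2]
[0.01, 0.41, 0.59, 0.126, 0.066, -0.061, 8.2]
[-0.06, 0.48, 0.53, 0.126, 0.066, -0.061, 8.2]
[-0.12, 0.54, 0.46, 0.126, 0.066, -0.061, 8.2]
[-0.18, 0.58, 0.38, 0.126, 0.066, -0.061, 8.2]
[-0.24, 0.61, 0.29, 0.126, 0.066, -0.061, 8.2]
[-0.3, 0.63, 0.2, 0.126, 0.066, -0.061, 8.2]
[-0.34, 0.63, 0.1, 0.126, 0.066, -0.061, 8.2]
```

Emit:
{"api": "arm_command", "payload": {
  "plan": [
    [-0.3, 0.1, 0.6, 0.126, 0.066, -0.06, 7],
    [-0.2, 0.1, 0.6, 0.126, 0.066, -0.06, 7],
    [-0.1, 0.2, 0.7, 0.126, 0.066, -0.06, 7],
    [0, 0.3, 0.6, 0.126, 0.066, -0.06, 7],
    [0, 0.4, 0.6, 0.126, 0.066, -0.06, 7],
    [0, 0.5, 0.5, 0.126, 0.066, -0.06, 7],
    [-0.1, 0.5, 0.5, 0.126, 0.066, -0.06, 7],
    [-0.2, 0.6, 0.4, 0.126, 0.066, -0.06, 7],
    [-0.2, 0.6, 0.3, 0.126, 0.066, -0.06, 7],
    [-0.3, 0.6, 0.2, 0.126, 0.066, -0.06, 7],
    [-0.3, 0.6, 0.1, 0.126, 0.066, -0.06, 7],
    [0, 0, 0, 0, 0, 0, 7]
  ]
}}

```text
time: 21.55
position: [0.5359, -0.102, 0.1927]
tool_rot: [0.016, 0.725, -0.011, 0.688]
ft_force: [0.0, -0.3, -0.1]
grip_width: 0.07
```

Run:
```python
from tgt import *
im,d,i,T=cam("wrist");P=cloud(d,i,T);z=P[...,2]
b=(P[...,0]>.46)&(P[...,0]<.64)&(P[...,1]>-.22)&(P[...,1]<-.005)
for nm,m in(("flange",b&(z>.006)&(z<.02)),("hub",b&(z>.026)&(z<.038))):
    n_,l,st,ce=cv2.connectedComponentsWithStats(m.astype(np.uint8));j=1+np.argmax(st[1:,4]);q=P[l==j];r=cv2.minAreaRect(q[:,:2].astype(np.float32));print(nm,st[j,4],q.mean(0).round(4),np.round(r[0],4),np.round(r[1],3),r[2])
print(robot.get_obs()["q"].round(2))
rows([.551,-.0893,.08],yaw(-.061),7,3)
```

```text
flange 3420 [ 0.5499 -0.0869  0.012 ] [ 0.5497 -0.091 ] [0.095 0.06 ] 86.42967987060547
hub 1121 [ 0.5497 -0.0897  0.0319] [ 0.5497 -0.0902] [0.039 0.039] 6.588635444641113
[-0.39  0.48  1.63 -0.01  1.09 -0.34]
from [ 0.5351 -0.1025  0.1924] n 4
[2.79, 0.33, 0.53, 0.005, -0.014, -0.002, 7.0]
[2.79, 0.33, 0.49, 0.005, -0.014, -0.002, 7.0]
[2.8, 0.34, 0.46, 0.005, -0.014, -0.002, 7.0]
[2.81, 0.35, 0.42, 0.005, -0.014, -0.002, 7.0]
```

Emit:
{"api": "arm_command", "payload": {
  "plan": [
    [2.5, 0.3, 0.4, 0, -0.014, 0, 7],
    [2.8, 0.3, 0.4, 0, -0.014, 0, 7],
    [2.8, 0.3, 0.4, 0, -0.014, 0, 7],
    [2.5, 0.3, 0.3, 0, -0.014, 0, 7],
    [0, 0, 0, 0, 0, 0, 7]
  ]
}}

```text
time: 22.22
position: [0.5427, -0.093, 0.0802]
tool_rot: [0.017, 0.707, -0.008, 0.707]
ft_force: [-0.9, -0.1, -0.5]
grip_width: 0.0702
```

Run:
```python
from tgt import *
rows([.550,-.0898,.0155],yaw(-.061),7,3)
```

```text
from [ 0.5427 -0.093   0.0802] n 3
[2.16, 0.09, 0.24, 0.009, -0.0, -0.004, 7.0]
[2.16, 0.1, 0.24, 0.009, -0.0, -0.004, 7.0]
[2.16, 0.11, 0.24, 0.009, -0.0, -0.004, 7.0]
```

Emit:
{"api": "arm_command", "payload": {
  "plan": [
    [0, 0.3, 0.7, 0.02, 0, 0, 7],
    [2.0, 0, 0, 0, 0, 0, 7],
    [2.0, 0, 0, 0, 0, 0, 7],
    [0.8, 0, 0, 0, 0, 0, 7],
    [0, 0, 0, 0, 0, 0, 7]
  ]
}}

```text
time: 22.85
position: [0.5552, -0.0928, 0.0361]
tool_rot: [0.024, 0.703, -0.017, 0.71]
ft_force: [-0.1, 0.3, -0.6]
grip_width: 0.0702
```

Run:
```python
from tgt import *
rows([.550,-.0898,.0155],yaw(-.061),7,3)
```

```text
from [ 0.5552 -0.0928  0.0361] n 1
[2.05, 0.25, -0.56, 0.003, 0.009, -0.011, 7.0]
```

Emit:
{"api": "arm_command", "payload": {
  "plan": [
    [0.3, 0.3, -0.5, 0, 0.01, -0.01, 7],
    [1.3, 0, 0, 0, 0, 0, 7],
    [0.4, 0, 0, 0, 0, 0, 7],
    [0, 0, 0, 0, 0, 0, 7]
  ]
}}

```text
time: 23.35
position: [0.5513, -0.0895, 0.0165]
tool_rot: [0.02, 0.706, -0.021, 0.707]
ft_force: [-0.3, 0.8, 0.8]
grip_width: 0.0702
```

Run:
```python
from tgt import *
print(robot.get_obs()["ft_force"].round(1));rows([.550,-.0898,.0155],yaw(-.061),7,3)
```

```text
[-0.3  0.8  0.8]
from [ 0.5513 -0.0895  0.0165] n 1
[0.1, -0.04, -0.13, 0.004, 0.002, 0.001, 7.0]
```

Well aligned. Close on the hub and lift.

Emit:
{"api": "arm_command", "payload": {
  "plan": [
    [0, 0, 0, 0, 0, 0, 3],
    [0, 0, 0, 0, 0, 0, 3],
    [0, 0, 0, 0, 0, 0, 3],
    [0, 0, 0, 0, 0, 0, 3],
    [-1, 0, 0, 0, 0, 0, 3],
    [-2.5, 0, 0, 0, 0, 0, 3],
    [-2.5, 0, 0, 0, 0, 0, 3],
    [-1.5, 0, 0, 0, 0, 0, 3],
    [0, 0, 0, 0, 0, 0, 3]
  ],
  "grip_force": 35
}}

```text
time: 24.48
position: [0.5492, -0.0888, 0.0934]
tool_rot: [0.021, 0.708, -0.02, 0.706]
ft_force: [0.4, -0.3, -4.2]
grip_width: 0.0388
```

Run:
```python
from tgt import *
print(robot.get_obs()["ft_force"].round(1));print(NEST);rows([*NEST,.085],yaw(.095),3,3)
# measure nest seat from images: white bright low points near the nest
for n in("top","scene"):
    f=np.load  # fresh picture, arm is cocked
    im,d,i,T=cam(n);P=cloud(d,i,T);q=P.reshape(-1,3);X=(q[:,:2]-NEST)@FX;Y=(q[:,:2]-NEST)@FY
    br=(im.min(2)>140).ravel()
    m=br&(abs(X)<.07)&(abs(Y)<.05)&(q[:,2]>.008)&(q[:,2]<.03)
    if m.sum()>50: print(n,m.sum(),"X",np.percentile(X[m],[1,50,99]).round(4),"Y",np.percentile(Y[m],[1,50,99]).round(4),cv2.minAreaRect(np.c_[X,Y][m].astype(np.float32)))
im,d,i,T=cam("scene");cv2.imwrite("pics/s5.png",cv2.resize(im[150:270,230:390],None,fx=5,fy=5,interpolation=cv2.INTER_CUBIC))
```

```text
[ 0.4 -0.3 -4.2]
[0.508115  0.0650265]
from [ 0.5492 -0.0888  0.0934] n 6
[0.14, 2.52, -0.83, -0.025, -0.0, -0.0, 3.0]
[0.14, 2.54, -0.77, -0.025, -0.0, -0.0, 3.0]
[0.14, 2.56, -0.7, -0.025, -0.0, -0.0, 3.0]
[0.14, 2.58, -0.64, -0.025, -0.0, -0.0, 3.0]
[0.14, 2.59, -0.57, -0.025, -0.0, -0.0, 3.0]
[0.14, 2.61, -0.51, -0.025, -0.0, -0.0, 3.0]
top 1011 X [-0.059   0.0025  0.0658] Y [-0.043  -0.0017  0.0406] ((0.002430059015750885, -0.0010625533759593964), (0.13363206386566162, 0.08924473822116852), 0.8396425247192383)
scene 693 X [-0.0626 -0.0007  0.0667] Y [-0.0422 -0.0016  0.0399] ((0.0031561553478240967, 6.0908496379852295e-06), (0.13392798602581024, 0.08789654821157455), 0.6104995608329773)
```

View pics/s5.png

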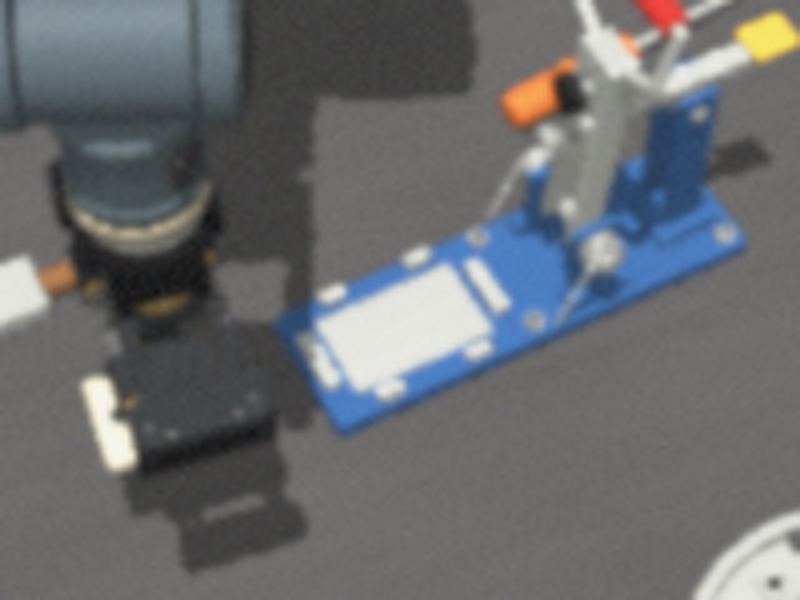

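The crop shows the arm standing cocked, the nest empty with its stops visible, and the housing held by its hub under the gripper.

Emit:
{"api": "arm_command", "payload": {
  "plan": [
    [0, 2.5, -0.8, -0.027, 0, 0, 3],
    [0, 2.5, -0.8, -0.027, 0, 0, 3],
    [0, 2.6, -0.7, -0.027, 0, 0, 3],
    [0, 2.6, -0.7, -0.027, 0, 0, 3],
    [0, 2.6, -0.6, -0.027, 0, 0, 3],
    [0, 2.6, -0.5, -0.027, 0, 0, 3],
    [0, 0, 0, 0, 0, 0, 3]
  ]
}}

```text
time: 25.5
position: [0.5, 0.0694, 0.0853]
tool_rot: [-0.036, 0.713, 0.04, 0.699]
ft_force: [0.4, -1.2, -2.9]
grip_width: 0.0389
```

Run:
```python
from tgt import *
rows([.5087,.0676,.06],yaw(.105),3,3)
im,d,i,T=cam("top");P=cloud(d,i,T);z=P[...,2]
im,d,i,T=cam("wrist");P=cloud(d,i,T);z=P[...,2]
m=(P[...,0]>.44)&(P[...,0]<.58)&(P[...,1]>-.02)&(P[...,1]<.16)&(z>.06)&(z<.1)&(im.min(2)>120)
n_,l,st,ce=cv2.connectedComponentsWithStats(m.astype(np.uint8))
if n_>1:
    j=1+np.argmax(st[1:,4]);q=P[l==j];r=cv2.minAreaRect(q[:,:2].astype(np.float32));print(st[j],q.mean(0).round(4),np.percentile(q[:,2],[2,50,98]),r)
```

```text
from [0.5    0.0694 0.0853] n 1
[2.51, -0.28, 0.89, 0.002, -0.019, -0.006, 3.0]
[ 262  165  108  115 7627] [0.4983 0.0962 0.0825] [0.07581214 0.0807724  0.0995819 ] ((0.49930235743522644, 0.08166903257369995), (0.05966866761445999, 0.06816193461418152), 5.655101776123047)
```

Emit:
{"api": "arm_command", "payload": {
  "plan": [
    [0, -0.1, 0.8, 0, -0.02, 0, 3],
    [0, 0, 0, 0, 0, 0, 3],
    [1.5, 0, 0, 0, 0, 0, 3],
    [1.0, 0, 0, 0, 0, 0, 3],
    [0, 0, 0, 0, 0, 0, 3]
  ]
}}

```text
time: 26.22
position: [0.5117, 0.065, 0.058]
tool_rot: [-0.034, 0.705, 0.038, 0.708]
ft_force: [-0.4, 0.0, -3.5]
grip_width: 0.0394
```

Run:
```python
from tgt import *
print(robot.get_obs()["ft_force"].round(1));rows([.5087,.068,.0315],yaw(.105),3,3)
```

```text
[-0.4  0.  -3.5]
from [0.5117 0.065  0.058 ] n 1
[2.65, 0.31, -0.28, -0.004, 0.005, -0.005, 3.0]
```

Emit:
{"api": "arm_command", "payload": {
  "plan": [
    [0, 0.3, -0.3, 0, 0.005, -0.005, 3],
    [0, 0, 0, 0, 0, 0, 3],
    [1.2, 0, 0, 0, 0, 0, 3],
    [0, 0, 0, 0, 0, 0, 3]
  ]
}}

```text
time: 26.72
position: [0.5082, 0.0681, 0.0454]
tool_rot: [-0.036, 0.706, 0.036, 0.706]
ft_force: [0.4, 0.5, -4.0]
grip_width: 0.039
```

Run:
```python
from tgt import *
print(robot.get_obs()["ft_force"].round(1));rows([.5087,.068,.0315],yaw(.105),3,3)
```

```text
[ 0.4  0.5 -4. ]
from [0.5082 0.0681 0.0454] n 1
[1.39, -0.02, 0.05, -0.004, 0.0, 0.001, 3.0]
```

Emit:
{"api": "arm_command", "payload": {
  "plan": [
    [0.6, 0, 0, 0, 0, 0, 3],
    [0.4, 0, 0, 0, 0, 0, 3],
    [0, 0, 0, 0, 0, 0, 3],
    [0.3, 0, 0, 0, 0, 0, 3],
    [0, 0, 0, 0, 0, 0, 3]
  ]
}}

```text
time: 27.35
position: [0.5088, 0.068, 0.0317]
tool_rot: [-0.036, 0.706, 0.036, 0.707]
ft_force: [-0.7, 0.2, -2.6]
grip_width: 0.0388
```

Run:
```python
from tgt import *
print(robot.get_obs()["ft_force"].round(1));rows([.5087,.068,.0315],yaw(.105),3,3)
```

```text
[-0.7  0.2 -2.6]
from [0.5088 0.068  0.0317] n 1
[0.02, -0.0, -0.01, -0.004, 0.001, 0.001, 3.0]
```

Emit:
{"api": "arm_command", "payload": {
  "plan": [
    [0.15, 0, 0, 0, 0, 0, 3],
    [0, 0, 0, 0, 0, 0, 3]
  ]
}}

```text
time: 27.6
position: [0.509, 0.068, 0.0321]
tool_rot: [-0.036, 0.705, 0.036, 0.707]
ft_force: [-0.4, 0.7, -4.1]
grip_width: 0.039
```

Emit:
{"api": "arm_command", "payload": {
  "plan": [
    [0.3, 0, 0, 0, 0, 0, 3],
    [0, 0, 0, 0, 0, 0, 3]
  ]
}}

```text
time: 27.85
position: [0.5095, 0.068, 0.0322]
tool_rot: [-0.036, 0.705, 0.036, 0.708]
ft_force: [-0.6, -0.0, -4.7]
grip_width: 0.0391
```

Emit:
{"api": "arm_command", "payload": {
  "plan": [
    [0.4, 0, 0, 0, 0, 0, 3]
  ]
}}

```text
time: 27.98
position: [0.51, 0.068, 0.0313]
tool_rot: [-0.037, 0.704, 0.036, 0.708]
ft_force: [-8.9, 0.2, 48.2]
grip_width: 0.0394
```

Run:
```python
from tgt import *
im,d,i,T=cam("scene");o=robot.get_obs();print(o["position"].round(4),o["ft_force"].round(1));P=cloud(d,i,T)
q=P.reshape(-1,3);X=(q[:,:2]-NEST)@FX;Y=(q[:,:2]-NEST)@FY
cv2.imwrite("pics/s6.png",cv2.resize(im[150:270,230:390],None,fx=5,fy=5,interpolation=cv2.INTER_CUBIC))
```

```text
[0.51   0.0679 0.0313] [-6.4  0.4 27.7]
```

View pics/s6.png

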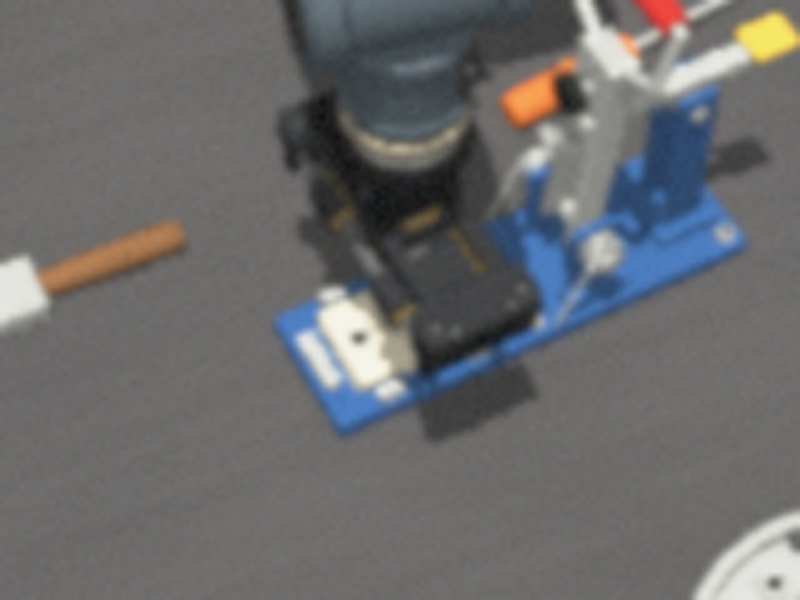

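The crop shows the flange between the stops, and the force rise confirms it is on the seat. I relax, open and rise.

Emit:
{"api": "arm_command", "payload": {
  "plan": [
    [0, 0, 0, 0, 0, 0, 3],
    [0, 0, 0, 0, 0, 0, 3.8],
    [0, 0, 0, 0, 0, 0, 5.5],
    [0, 0, 0, 0, 0, 0, 7],
    [0, 0, 0, 0, 0, 0, 7],
    [-1, 0, 0, 0, 0, 0, 7],
    [-3, 0, 0, 0, 0, 0, 7],
    [-5, 0, 0, 0, 0, 0, 7],
    [-5, 0, 0, 0, 0, 0, 7],
    [-5, 0, 0, 0, 0, 0, 7],
    [-4, 0, 0, 0, 0, 0, 7],
    [0, 0, 0, 0, 0, 0, 7]
  ]
}}

```text
time: 29.52
position: [0.5091, 0.0681, 0.2715]
tool_rot: [-0.037, 0.702, 0.035, 0.71]
ft_force: [0.3, 0.0, -0.3]
grip_width: 0.0701
```

Run:
```python
from tgt import *
o=robot.get_obs();print(o["position"].round(3),o["ft_force"].round(1))
for n in("scene","wrist"):
    im,d,i,T=cam(n);P=cloud(d,i,T);z=P[...,2];W=im.min(2)>110
    b=(np.hypot(P[...,0]-.509,P[...,1]-.067)<.06)&W
    for nm,lo,hi in(("flange",.023,.035),("hub",.041,.053)):
        m=b&(z>lo)&(z<hi);n_,l,st,ce=cv2.connectedComponentsWithStats(m.astype(np.uint8))
        if n_>1:
            j=1+np.argmax(st[1:,4]);q=P[l==j];r=cv2.minAreaRect(q[:,:2].astype(np.float32));A=np.c_[q[:,:2]-q[:,:2].mean(0),np.ones(len(q))];sl=np.linalg.lstsq(A,q[:,2],rcond=None)[0]
            print(n,nm,st[j,4],q.mean(0).round(4),np.round(r[0],4),np.round(r[1],3),round(r[2],1),"slope",sl[:2].round(3))
# pad above: fingers shut, jaw yaw kept; pad in world
PAD=HINGE+.131*FX;print("pad",PAD);rows([*PAD,.30],yaw(.105),0,5)
```

```text
[0.509 0.068 0.272] [ 0.3  0.  -0.3]
scene flange 401 [0.5162 0.0659 0.0275] [0.5143 0.072 ] [0.083 0.109] 13.3 slope [ 0.006 -0.005]
scene hub 100 [0.5117 0.0668 0.0466] [0.51   0.0687] [0.037 0.038] 54.7 slope [-0.009  0.002]
wrist flange 2360 [0.5097 0.0706 0.0269] [0.5099 0.0669] [0.059 0.096] 5.4 slope [-0.003 -0.001]
wrist hub 611 [0.5093 0.0679 0.0467] [0.5099 0.0675] [0.039 0.038] 5.0 slope [ 0.004 -0.014]
pad [0.484555  0.3119105]
from [0.5067 0.0683 0.2679] n 5
[-0.65, 4.89, 0.06, -0.001, 0.001, 0.0, 0.0]
[-0.65, 4.89, 0.06, -0.001, 0.001, 0.0, 0.0]
[-0.65, 4.89, 0.06, -0.001, 0.001, 0.0, 0.0]
[-0.64, 4.89, 0.06, -0.001, 0.001, 0.0, 0.0]
[-0.64, 4.89, 0.07, -0.001, 0.001, 0.0, 0.0]
```

Housing flat in the nest (flange top at 27 mm, hub top at 47 mm, slopes about 0). Now to the trigger, over the cocked arm.

Emit:
{"api": "arm_command", "payload": {
  "plan": [
    [-4, 0, 0, 0, 0, 0, 0],
    [-4, 0, 0, 0, 0, 0, 0],
    [-1, 4, 0, 0, 0, 0, 0],
    [0, 4.9, 0, 0, 0, 0, 0],
    [0, 4.9, 0, 0, 0, 0, 0],
    [0, 4.9, 0, 0, 0, 0, 0],
    [0, 4.5, 0, 0, 0, 0, 0],
    [0, 1, 0, 0, 0, 0, 0],
    [0, 0, 0, 0, 0, 0, 0]
  ]
}}

```text
time: 30.75
position: [0.4739, 0.3131, 0.3412]
tool_rot: [-0.037, 0.719, 0.032, 0.693]
ft_force: [-0.1, -0.7, 0.0]
grip_width: 0.0006
```

Run:
```python
from tgt import *
im,d,i,T=cam("wrist");h,s,v=cv2.split(cv2.cvtColor(im,cv2.COLOR_BGR2HSV));P=cloud(d,i,T)
m=(h>20)&(h<35)&(s>120)&(v>100)&(np.hypot(P[...,0]-.4845,P[...,1]-.312)<.04)&(P[...,2]>.13);print(m.sum(),P[m].mean(0) if m.any() else 0)
rows([.4845,.3118,.19],yaw(.105),0,5)
```

```text
4796 [0.48123876 0.33430315 0.40153902]
from [0.4739 0.3126 0.3413] n 4
[3.77, -0.03, 0.4, -0.002, -0.009, 0.001, 0.0]
[3.77, -0.03, 0.37, -0.002, -0.009, 0.001, 0.0]
[3.78, -0.04, 0.33, -0.002, -0.009, 0.001, 0.0]
[3.78, -0.04, 0.3, -0.002, -0.009, 0.001, 0.0]
```

Emit:
{"api": "arm_command", "payload": {
  "plan": [
    [3.5, 0, 0.5, 0, -0.012, 0, 0],
    [3.5, 0, 0.5, 0, -0.012, 0, 0],
    [3.5, 0, 0.4, 0, -0.01, 0, 0],
    [3, 0, 0.3, 0, -0.005, 0, 0],
    [0, 0, 0, 0, 0, 0, 0]
  ]
}}

```text
time: 31.42
position: [0.4909, 0.3046, 0.2022]
tool_rot: [-0.034, 0.705, 0.028, 0.708]
ft_force: [-0.1, -0.2, 0.3]
grip_width: 0.0004
```

Run:
```python
from tgt import *
im,d,i,T=cam("wrist");h,s,v=cv2.split(cv2.cvtColor(im,cv2.COLOR_BGR2HSV));P=cloud(d,i,T)
m=(h>20)&(h<35)&(s>120)&(v>100)&(np.hypot(P[...,0]-.4845,P[...,1]-.312)<.04)&(P[...,2]>.13)&(P[...,2]<.17);print(m.sum(),P[m].mean(0) if m.any() else 0)
if m.sum()>20: print(cv2.minAreaRect(P[m][:,:2].astype(np.float32)))
rows([.4845,.3118,.16],yaw(.105),0,5)
```

```text
1504 [0.4846121  0.31200493 0.15249284]
((0.4845207929611206, 0.3111420273780823), (0.024760732427239418, 0.03201327845454216), 5.379054069519043)
from [0.492  0.3052 0.2037] n 1
[4.36, 0.76, -0.72, -0.018, 0.006, 0.007, 0.0]
```

Pad confirmed at (0.4845, 0.3115, 0.1525).

Emit:
{"api": "arm_command", "payload": {
  "plan": [
    [1, 0.7, -0.7, -0.01, 0, 0, 0],
    [0, 0, 0, 0, 0, 0, 0],
    [2, 0, 0, 0, 0, 0, 0],
    [0, 0, 0, 0, 0, 0, 0]
  ]
}}

```text
time: 31.98
position: [0.4868, 0.3123, 0.1776]
tool_rot: [-0.036, 0.701, 0.033, 0.712]
ft_force: [-0.3, -0.5, -0.2]
grip_width: 0.0002
```

Run:
```python
from tgt import *
print(robot.get_obs()["ft_force"].round(1));rows([.4845,.3115,.142],yaw(.105),0,5)
```

```text
[-0.3 -0.5 -0.2]
from [0.4868 0.3123 0.1776] n 1
[3.56, -0.04, -0.29, -0.008, 0.015, 0.005, 0.0]
```

Emit:
{"api": "arm_command", "payload": {
  "plan": [
    [1.5, 0, -0.2, 0, 0.01, 0, 0],
    [0.8, 0, 0, 0, 0, 0, 0],
    [0.8, 0, 0, 0, 0, 0, 0],
    [0.6, 0, 0, 0, 0, 0, 0]
  ]
}}

```text
time: 32.48
position: [0.4876, 0.315, 0.143]
tool_rot: [-0.034, 0.702, 0.035, 0.711]
ft_force: [-1.2, 3.3, 3.5]
grip_width: 0.0006
```

Emit:
{"api": "arm_command", "payload": {
  "plan": [
    [0.3, 0, 0, 0, 0, 0, 0],
    [0, 0, 0, 0, 0, 0, 0]
  ]
}}

```text
time: 32.72
position: [0.4876, 0.3159, 0.1398]
tool_rot: [-0.033, 0.702, 0.035, 0.711]
ft_force: [-0.3, 2.0, 1.7]
grip_width: 0.0004
```

```bash
cat > red.py <<'E'
from tgt import *
o=robot.get_obs();print(o["position"].round(4),o["ft_force"].round(1))
for n in("scene","top"):
    im,d,i,T=cam(n);P=cloud(d,i,T);q=P.reshape(-1,3);X=(q[:,:2]-HINGE)@FX;Y=(q[:,:2]-HINGE)@FY
    h,s,v=cv2.split(cv2.cvtColor(im,cv2.COLOR_BGR2HSV));r=(((h<8)|(h>172))&(s>130)&(v>60)).ravel()&(abs(Y)<.05)&(X>-.25)&(X<.1)
    if r.any(): x,z=np.median(X[r]),np.median(q[r,2])-.061-.007;print(n,r.sum(),"X",x.round(4),"z",z.round(4),"angle",(np.pi-np.arctan2(z,x)-.0526).round(3))
E
python3 red.py
```

```text
[0.4876 0.3159 0.1398] [-0.3  2.   1.7]
scene 119 X -0.1905 z 0.0327 angle 0.118
top 224 X -0.184 z 0.0323 angle 0.121
```

The arm is down on the hub at about 0.12. I back off.

Emit:
{"api": "arm_command", "payload": {
  "plan": [
    [-1, 0, 0, 0, 0, 0, 0],
    [-3, 0, 0, 0, 0, 0, 0],
    [-4, 0, 0, 0, 0, 0, 0],
    [-4, 0, 0, 0, 0, 0, 0],
    [0, 0, 0, 0, 0, 0, 0],
    [0, 0, 0, 0, 0, 0, 0]
  ]
}}

```text
time: 33.58
position: [0.486, 0.311, 0.2637]
tool_rot: [-0.036, 0.703, 0.032, 0.71]
ft_force: [-0.3, -0.5, -0.5]
grip_width: 0.0
```

```bash
python3 red.py
python3 - <<'E'
from tgt import *
a=np.load("top0.npz");im,d,i,T=cam("top");cv2.imwrite("pics/t7.png",im);
P=cloud(d,i,T)
for nm,(x0,x1,y0,y1) in dict(spanner=(342,415,148,180),brush=(345,425,255,280),scraper=(188,268,262,288),grease=(138,178,200,236),oil=(415,448,122,156),rack=(428,490,214,280)).items():
    A=a["im"][y0:y1,x0:x1].astype(int);B=im[y0:y1,x0:x1].astype(int);print(nm,"changed px",(abs(A-B).max(2)>50).sum(),"of",A[...,0].size)
E
```

```text
[0.486  0.311  0.2637] [-0.3 -0.5 -0.5]
scene 119 X -0.1902 z 0.0325 angle 0.117
top 225 X -0.1839 z 0.0316 angle 0.118
spanner changed px 0 of 2336
brush changed px 0 of 2000
scraper changed px 238 of 2080
grease changed px 826 of 1440
oil changed px 0 of 1122
rack changed px 0 of 4092
```

View pics/t7.png

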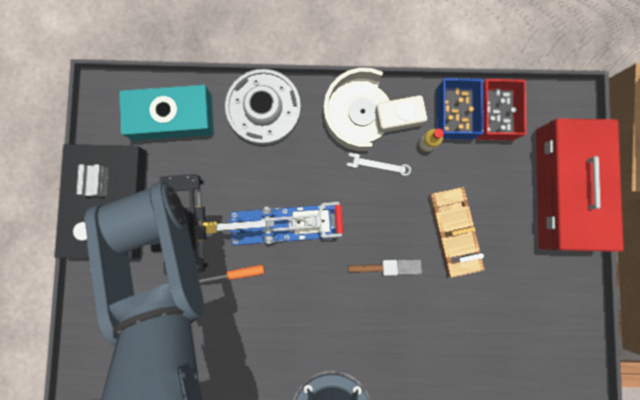

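The final top view shows the arm down over the housing at (305,222), with the covers, spanner, brush and oil unmoved. The robot arm hides the grease can and part of the scraper from above, well above both.

```bash
python3 -c "
from rig import workorder; print(workorder.hand_in())"
```

```text
the job is handed in; nothing more can be done
None
```

The housing is clamped in the fixture and the job is handed in at about 34 s of the 70 s allowed. I cocked the arm by its handle until the catch held, then laid the housing on the bench hub up. I took it again by the hub, set it in the nest, pressed the trigger and withdrew.

**Last checks that passed**
- **Seating:** before the trigger was pressed, the flange top was at 27 mm and the hub top at 47 mm with almost no slope. That is flat on the seat.
- **Clamping:** after I backed off, the arm measured 0.117–0.118 rad in both cameras, against the expected 0.12. It did not move between two looks.
- **Gripper:** it is clear of everything, about 11 cm above the trigger pad, with a force reading near zero.
- **Other items:** the rack with its covers, the spanner, brush and oil showed no changed pixels in the top view.

**What was not confirmed or went less smoothly**
- **Grease can and scraper:** my robot arm hid the grease can and part of the scraper in the last top view, so their pixel comparison (826 and 238 changed) says nothing either way. The robot was well above both, with no contact force seen.
- **Seating force:** the wrist force briefly read 48 N through the held housing as it touched the seat. That is under the 120 N wrist limit. The 40 N limit covers presses by the arm or gripper body, and this one went through the held housing.

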